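# Hook the yellow parts box forward out of the deep shelf

### The arm

A 6-joint arm with a two-finger parallel gripper is mounted at the origin on the work surface. World frame = base frame: x ahead of the robot, y to its left, z up, the work surface at z = 0. Lengths are in m, angles in rad, forces in N, time in s.
With the tool pointing down it reaches from about 0.275 to 0.975 m from the base axis. Payload 8.4 kg.
Tool frame: the origin (TCP) lies between the finger pads; the fingertips stand bot.tip_reach ahead of it and the grasp point (between the pads) lies 6 mm ahead of it (bot.tip_reach is the distance from the TCP to the fingertips, in m); y points along the fingers, x is the direction in which the jaws open and shut, and the axes are right-handed (so a half turn about y gives the same grasp; the last joint's range is limited). The gripper opens to 92 mm and grips with 3 to 60 N. Pads are 20 mm wide; open, the fingers measure 128 mm over their backs; the gripper's body (75 mm by 189 mm) begins 69 mm behind the grasp point.
Start: joints at [1.14, 0.353, 1.633, -0, 1.155, -0.002], TCP at [0.26, 0.568, 0.24] pointing down, gripper open.
Joint ranges: [-2.63, 2.63], [-0.92, 2.1], [0.06, 2.66], [-1.3, 4.44], [0, 2.69], [-3.02, 3.02]. Speed limits (rad/s): [2.22, 2.22, 2.79, 3.14, 3.14, 3.14].

### API

Orientations are given as a unit quaternion [w, x, y, z].
In Python, from workcell import bot gives the robot as it stands.
- The arm moves only by the tool move_arm, never from a script. Its argument "deltas" is a list that holds one entry, the list of rows, each a list of 7 numbers: the gripper command: -1 is fully open, 1 is shut, values between are in proportion, then the shift along the tool's x, y, z in mm, then the turn, a rotation vector about the tool's x, y, z in degrees. A call has 1 to 8 rows; each row shifts and turns the pose as measured when the row begins, along the tool's axes as they then stand; what a row does not reach is not made up. A row lasts 1/12 s, in which the tool goes at most 41.7 mm and 7.16 degrees, less where a joint would pass 70% of its speed; a pose out of reach is approached as far as the arm can. A call with a gripper value outside its range is refused whole. The fingers move at their own pace and stop on an object; the grip force is fixed at half the most. Time passes only in rows, so rows that do not move let the fingers close. It gives the time, the measured TCP pose, the force and the opening at its end, in the units of the state.
- bot.read_state(): the state, without advancing time (a new reading comes with each control period).
- bot.grab_frame(name): name is "side" or "top" or "wrist"; returns (picture, depth): 480x640x3 uint8, red, green, blue; 480x640 float32, m along the optical axis (not along the pixel's ray), 0 where there is no reading.
- bot.camera_info(name): a dict with "fx", "fy", "cx", "cy" (pixels), "world_from_camera" (4x4, takes a point from camera to world coordinates); the wrist camera has in their place "T_tool_cam" (4x4, takes a point from camera to tool coordinates, whose origin is the TCP and whose axes are the tool frame's). Camera axes: x right, y down, z forward; pixel columns grow to the right and rows downward; lengths in m; the calibration is good to about 2 mm. A picture is of the moment at which its call begins: read the wrist's pose just before it. camera_info takes no time and is no camera call.
- bot.hand_in(): hands the job in, once; it reports no verdict.
The state is a dict: "clock": time; "joint_pos": joint angles; "qd": joint speeds; "joint_efforts": joint torques, N m; "position": TCP position; "tcp_rot": TCP orientation; "wrist_force": force on the tool from outside, world axes, zero at the start; "moment": the same for the moment, N m; "gripper_width": finger opening in m.
Only numpy, scipy, OpenCV 4.12 (cv2) and the standard library are available. Lean on these libraries where they do the work, as an engineer would, in place of code of your own. Each camera call takes 0.05 s, during which the arm holds its last target.

### The job

Take the orange-handled telescopic pull hook from its rest and, with the hook, drag the yellow-rimmed parts box forward out of its deep shelf bay until its front lies square and flush against the black stop strip, and snug it up there for half a second by pulling 5 to 10 N harder than it takes to slide it (never more than 25 N on the box). Then unhook, and lay the hook back on its rest as it lay before. Do not touch the boxes with the gripper, do not tip the yellow box, and leave the blue-rimmed box and the other things on the bench alone.

Things in the scene. Friction and masses are not known exactly. Their poses are not given: they have to be found in the camera images.
- hook: Telescopic pull hook, 130 g, level on its rest. Origin: middle of grip, on the bar axis, 65 mm up at start; +x to the claw. Square handle 18 mm thick, x -65 to 45 mm; tube 11 mm thick to x 125; in it a stiff rod 8 mm thick, set anew each time and not reported, ends in a claw plate 30 mm wide (y), 5 thick, 34 below to 4 mm above the axis; its near (pulling) face at x 165 to 200 mm: feel for it.
- collar (a point): On the hook: front end of the tube, at (125, 0, 0) mm in the hook's frame; tells which way round the hook lies.
- rest: Fixed hook rest, grey posts on an aluminium plate 200 x 70 x 8 mm. Origin on the table; x along the hook as it lies, to the claw. Notched posts at x -50 mm (under the handle; notch 26 mm wide, floor 56 mm high, cheeks to 70) and x +100 mm (under the tube; V notch, floor 59.5 mm high, cheeks to 77). A hook laid properly has its origin at about (0, 0, 65) mm here, axes parallel.
- shelf: Fixed two-bay shelf, clear walls, 278 mm wide, 220 deep, 150 high, open in front. Origin on the table under the middle of the roof's front edge; +x into the shelf. Wooden deck 12 mm thick, x -47 to 220 mm; roof (a grating, 23 mm gaps) x 0 to 220, underside 142 mm above the table; walls 6 mm thick at y -136, 0, 136 (bays 130 wide). Fixed things up to 70 mm high stand on the rear of the roof.
- stop: Black rubber stop strip fixed across the front of the shelf's deck, 278 mm wide, 12 mm thick, 48 mm high, its top 60 mm above the table. Origin: middle of the foot of its rear face (which the box comes up against), at (-35, 0, 12) mm in the shelf's frame; axes parallel to the shelf's.
- box_yellow: White open box, yellow rim, 110 (x) x 90 (y) x 60 mm high, walls 5 mm, loose on the deck in either bay, askew, front 40 to 75 mm inside the roof's edge. Origin: middle of its front outer face's bottom edge; +x to its rear. Rim 72 mm above the table. Inside, x 5 to 70 mm is empty; parts behind stand to 25 mm. 0.25 to 0.5 kg, drags with unknown 1 to 6 N; at the stop the pull rises sharply.
- box_blue: Same box with a blue rim, in the other bay; to be left alone.
- rotor: Yellow toy rotor ring, 150 mm across, 14 mm high, lying flat; bystander. Origin: centre of its underside.
- gluetube: Blue and white glue tube, about 115 mm long, 24 mm high, lying; bystander. Origin: underside, about its middle.
- screwdriver: Red-handled screwdriver, 160 mm, lying; bystander.
- bottle: White jar, 48 mm across, 100 mm high; bystander. Origin: centre of its underside.
- chassis: Clear round model chassis plate, 110 mm across, 34 mm high; bystander. Origin: centre of its underside.

How it is judged:
By the outcome, as a careful person would: the job done as asked, in the order asked, and still so for the second after the job is handed in, with the robot touching nothing.
It also fails if it takes over 61 s, if anything falls off the work surface, if the arm or the gripper's body presses on something with over 40 N, if the wrist force passes 120 N, or if a joint passes its speed limit or range.

## Working session

There is one attempt and no reset: what is moved stays moved. The work goes in short steps, Python scripts to look and compute and a tool call to move; the robot and the scene stay as the last step left them, time stands still between calls to the robot, and variables do not carry over. Pictures are saved under pics/ and viewed, and the job is handed in when it is done.

Besides the shell and the picture viewer there is one more tool, called after "Request:" by a JSON object that holds its "fn" and its "kwargs", one argument or row to a line. move_arm: Moves the arm, as the interface text tells. Its arguments: {"type":"object","properties":{"deltas":{"type":"array"}},"required":["deltas"]}

```bash
ls; mkdir -p pics
python3 - <<'E'
from workcell import bot
import cv2,numpy as np
print(bot.read_state()); print(bot.tip_reach)
for n in ["side","top","wrist"]:
    print(n,bot.camera_info(n))
for n in ["side","top"]:
    p,d=bot.grab_frame(n); np.savez('pics/%s0.npz'%n,p=p,d=d)
    cv2.imwrite('pics/%s0.png'%n,p[:,:,::-1])
E
```

```text
pics
{'clock': 0.0, 'joint_pos': array([ 1.13961358e+00,  3.53624212e-01,  1.63411373e+00, -3.52072801e-06,
        1.15522758e+00, -2.41544987e-03]), 'qd': array([ 0.00110391,  0.00021634, -0.00145065, -0.0008359 ,  0.00143425,
        0.00068875]), 'joint_efforts': array([ 1.37402825e-03, -5.93828452e+01, -3.34232783e+01,  6.99770031e-02,
        2.31901521e-02, -9.31820432e-05]), 'position': array([0.25966102, 0.56800147, 0.23888736]), 'tcp_rot': array([-0.59466374,  0.59518837,  0.38177318, -0.38258997]), 'wrist_force': array([-0.52984797, -0.02286143,  0.31038866]), 'moment': array([-0.00697222,  0.03864894,  0.01360891]), 'gripper_width': 0.0922093907125203}
0.025
side {'fx': 459.36406030309575, 'fy': 459.36406030309575, 'cx': 326.08646203027524, 'cy': 236.22173738890916, 'world_from_camera': array([[ 0.99938328, -0.01568062,  0.0314195 ,  0.5041553 ],
       [-0.03299582, -0.72547406,  0.68745812, -0.65864197],
       [ 0.01201426, -0.68807086, -0.72554404,  0.78752394],
       [ 0.        ,  0.        ,  0.        ,  1.        ]])}
top {'fx': 488.8530870002206, 'fy': 488.8530
[... 187 characters left out ...]
-01,  1.93881451e-03,  1.60768722e-02,
        -2.11284144e-02],
       [-1.61932163e-02, -1.23855812e-01, -9.92168089e-01,
         1.35697209e+00],
       [ 0.00000000e+00,  0.00000000e+00,  0.00000000e+00,
         1.00000000e+00]])}
wrist {'fx': 352.09995858350317, 'fy': 352.09995858350317, 'cx': 312.82574399116, 'cy': 237.84589900445556, 'T_tool_cam': array([[ 9.99999857e-01, -8.29337253e-05, -5.27602941e-04,
         4.73355563e-04],
       [ 4.87286260e-04, -2.62696888e-01,  9.64878286e-01,
        -1.44874891e-01],
       [-2.18620601e-04, -9.64878406e-01, -2.62696810e-01,
         7.26672505e-02],
       [ 0.00000000e+00,  0.00000000e+00,  0.00000000e+00,
         1.00000000e+00]])}
```

View pics/side0.png

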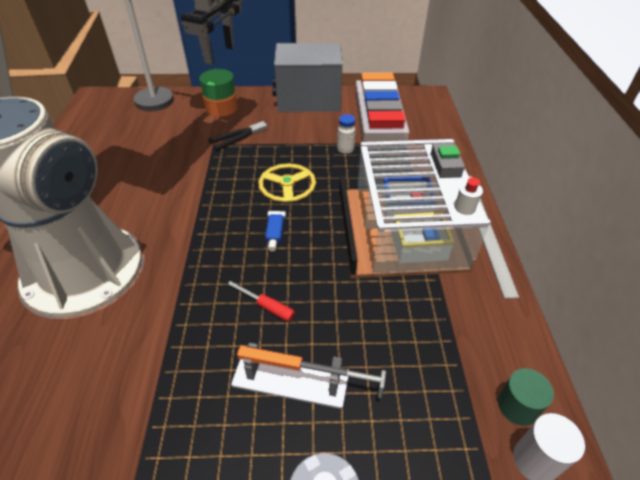

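View pics/top0.png

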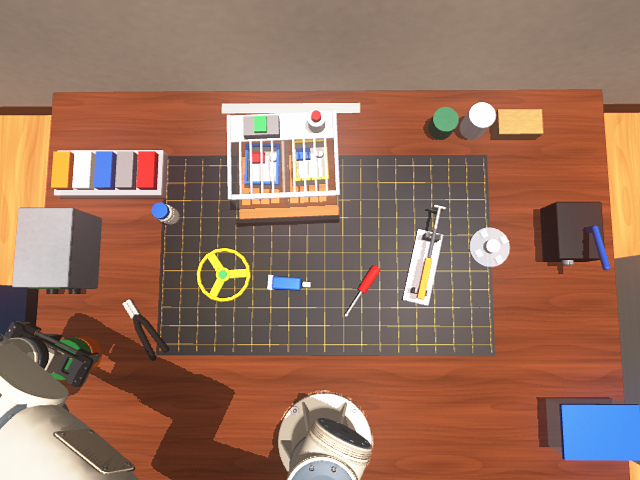

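The side view shows the hook at about (240–385, 350–395) with its claw at the right end, and the yellow box at (425,240) in the near bay. The top view shows the hook at (405–445, 205–300), claw up-image (+x), and the yellow box at (310,160) in the right bay. I'll zoom in next.

```bash
cat > h.py <<'E'
from workcell import bot
import numpy as np, cv2
from scipy.spatial.transform import Rotation as R
def cam(n): 
    c=bot.camera_info(n); return c,c['world_from_camera']
def ray(n,u,v,z):
    c,T=cam(n); d=T[:3,:3]@np.array([(u-c['cx'])/c['fx'],(v-c['cy'])/c['fy'],1]); o=T[:3,3]
    return o+d*(z-o[2])/d[2]
def proj(n,P):
    c,T=cam(n); q=T[:3,:3].T@(np.atleast_2d(P)-T[:3,3]).T
    return np.c_[c['fx']*q[0]/q[2]+c['cx'],c['fy']*q[1]/q[2]+c['cy']]
def cloud(n,d):
    c,T=cam(n); v,u=np.mgrid[0:480,0:640]
    P=np.stack([(u-c['cx'])/c['fx']*d,(v-c['cy'])/c['fy']*d,d],-1)
    return P@T[:3,:3].T+T[:3,3]
def rot(s): 
    q=s['tcp_rot']; return R.from_quat([q[1],q[2],q[3],q[0]])
E
python3 - <<'E'
from h import *
s=bot.read_state(); print(rot(s).as_matrix().round(3))
t=np.load('pics/top0.npz'); p=t['p'];d=t['d']
a=cv2.resize(p[90:235,210:350],None,fx=4,fy=4,interpolation=cv2.INTER_CUBIC)
b=cv2.resize(p[195:310,395:455],None,fx=5,fy=5,interpolation=cv2.INTER_CUBIC)
cv2.imwrite('pics/za.png',a[:,:,::-1]);cv2.imwrite('pics/zb.png',b[:,:,::-1])
s=np.load('pics/side0.npz')['p']
cv2.imwrite('pics/zc.png',cv2.resize(s[130:280,335:495],None,fx=4,fy=4,interpolation=cv2.INTER_CUBIC)[:,:,::-1])
P=cloud('top',d)
hsv=cv2.cvtColor(p,cv2.COLOR_RGB2HSV)
for nm,lo,hi,box in [('orange',(8,150,120),(20,255,255),(395,195,455,310)),('yellow',(22,120,120),(35,255,255),(280,120,350,200)),('blue',(100,120,80),(125,255,255),(235,130,290,200))]:
    m=cv2.inRange(hsv,lo,hi)>0; k=np.zeros_like(m);k[box[1]:box[3],box[0]:box[2]]=1; m&=k
    q=P[m]; vs,us=np.nonzero(m); print(nm,m.sum(),us.min(),us.max(),vs.min(),vs.max(), np.median(q,0).round(3), np.percentile(q[:,2],[5,50,95]).round(3))
    print(cv2.minAreaRect(np.c_[us,vs].astype(np.float32)))
E
```

```text
[[ 0.416 -0.001 -0.909]
 [ 0.909 -0.001  0.416]
 [-0.001 -1.     0.   ]]
orange 29 417 430 257 298 [ 0.41  -0.257  0.072] [0.06  0.072 0.078]
((424.77557373046875, 277.8804931640625), (7.1938323974609375, 41.766136169433594), 12.094757080078125)
yellow 87 295 328 141 181 [0.695 0.045 0.07 ] [0.011 0.07  0.075]
((311.0155944824219, 160.24903869628906), (39.54783248901367, 32.561466217041016), 86.42366790771484)
blue 206 245 278 144 183 [0.719 0.19  0.072] [0.067 0.072 0.077]
((261.5, 163.5), (39.0, 33.0), 90.0)
```

View pics/za.png

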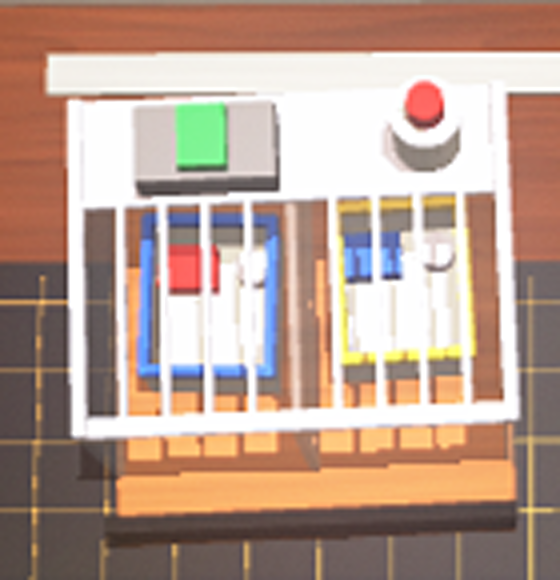

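View pics/zb.png

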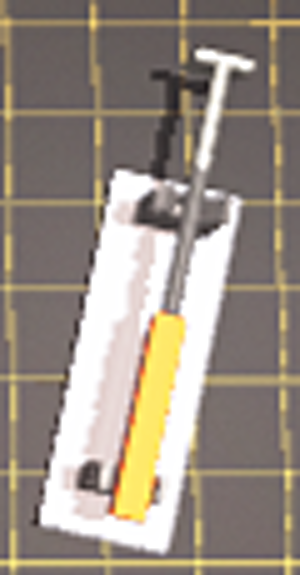

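View pics/zc.png

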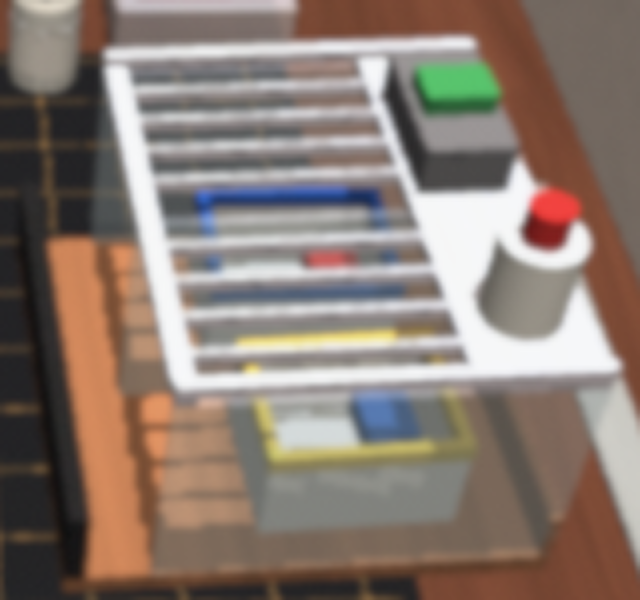

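The box front sits askew and close to square, with the yellow box in the right bay. I'll write a row planner, then look with the wrist camera at the shelf on the way to the hook.

```bash
cat >> h.py <<'E'
def Rt(hookang,tilt=0):
    a=np.radians(hookang); z=-np.array([np.cos(a),np.sin(a),0]); y=np.array([0,0,-1.]); x=np.cross(y,z)
    return R.from_matrix(np.c_[x,y,z])
def plan(target,hookang,g,maxmm=38,maxdeg=6.5,nmax=8):
    s=bot.read_state(); p=s['position'].copy(); r=rot(s); target=np.array(target); rt=Rt(hookang)
    dist=np.linalg.norm(target-p)*1000; ang=np.degrees((r.inv()*rt).magnitude()); n=max(int(np.ceil(dist/maxmm)),int(np.ceil(ang/maxdeg)),1)
    print('clock %.2f dist %.1f ang %.2f n %d width %.4f F %s'%(s['clock'],dist,ang,n,s['gripper_width'],s['wrist_force'].round(2)))
    rows=[]
    for i in range(min(n,nmax)):
        k=n-i; d=(target-p)/k; rv=(r.inv()*rt).as_rotvec()/k
        dt=r.inv().apply(d)*1000
        rows.append([g]+[float(x) for x in dt.round(1)]+[float(x) for x in np.degrees(rv).round(2)])
        p=p+r.apply(np.array(rows[-1][1:4])/1000); r=r*R.from_rotvec(np.radians(rows[-1][4:]))
    print(rows)
E
python3 -c "
from h import *
plan([0.42,0.05,0.35],0,-1)"
```

```text
clock 0.10 dist 553.6 ang 24.57 n 15 width 0.0920 F [-0.25 -0.5  -0.29]
[[-1, -27.0, -7.4, -24.1, -0.0, -1.64, -0.0], [-1, -27.7, -7.4, -23.3, -0.0, -1.64, -0.0], [-1, -28.3, -7.4, -22.5, -0.0, -1.64, -0.01], [-1, -28.9, -7.4, -21.7, -0.0, -1.64, -0.0], [-1, -29.5, -7.4, -20.8, -0.0, -1.64, -0.01], [-1, -30.1, -7.4, -20.0, -0.0, -1.64, -0.0], [-1, -30.7, -7.4, -19.1, -0.0, -1.64, -0.01], [-1, -31.2, -7.4, -18.2, -0.0, -1.64, -0.0]]
```

Request:
{"fn": "move_arm", "kwargs": {
  "deltas": [
    [[-1,-27,-7,-24,0,-1.6,0],[-1,-28,-7,-23,0,-1.6,0],[-1,-28,-7,-23,0,-1.6,0],[-1,-29,-7,-22,0,-1.6,0],[-1,-29,-7,-21,0,-1.6,0],[-1,-30,-7,-20,0,-1.6,0],[-1,-31,-7,-19,0,-1.6,0],[-1,-31,-7,-18,0,-1.6,0]]
  ]
}}

```text
clock: 0.77
position: [0.3448, 0.2853, 0.2918]
tcp_rot: [-0.544, 0.545, 0.448, -0.454]
wrist_force: [1.2, 0.6, -0.1]
gripper_width: 0.0921
```

```bash
python3 -c "
from h import *
print(bot.read_state()['position'])
plan([0.42,0.05,0.35],0,-1)"
```

```text
[0.34483816 0.28532957 0.29177672]
clock 0.77 dist 253.8 ang 10.74 n 7 width 0.0921 F [ 1.21  0.63 -0.05]
[[-1, -31.1, -8.2, -16.8, -0.04, -1.53, -0.05], [-1, -31.5, -8.2, -15.9, -0.04, -1.53, -0.05], [-1, -31.9, -8.2, -15.1, -0.04, -1.53, -0.05], [-1, -32.3, -8.2, -14.3, -0.04, -1.54, -0.05], [-1, -32.7, -8.2, -13.4, -0.04, -1.53, -0.06], [-1, -33.0, -8.3, -12.5, -0.03, -1.54, -0.06], [-1, -33.3, -8.3, -11.6, -0.04, -1.53, -0.05]]
```

Tracking is close to the commands. I'll continue.

Request:
{"fn": "move_arm", "kwargs": {
  "deltas": [
    [[-1,-31,-8,-17,0,-1.5,0],[-1,-32,-8,-16,0,-1.5,0],[-1,-32,-8,-15,0,-1.5,0],[-1,-32,-8,-14,0,-1.5,0],[-1,-33,-8,-13,0,-1.5,0],[-1,-33,-8,-12,0,-1.5,0],[-1,-33,-8,-12,0,-1.5,0],[-1,0,0,0,0,0,0]]
  ]
}}

```text
clock: 1.43
position: [0.4208, 0.0328, 0.3522]
tcp_rot: [0.497, -0.5, -0.498, 0.504]
wrist_force: [0.3, 0.0, -0.1]
gripper_width: 0.092
```

```bash
cat >> h.py <<'E'
def wrist(name,q=None):
    s=bot.read_state(); c=bot.camera_info('wrist'); p,d=bot.grab_frame('wrist')
    M=np.eye(4); M[:3,:3]=rot(s).as_matrix(); M[:3,3]=s['position']; T=M@c['T_tool_cam']
    np.savez('pics/%s.npz'%name,p=p,d=d,T=T); cv2.imwrite('pics/%s.png'%name,p[:,:,::-1]); return p,d,T
def wray(T,u,v,z):
    c=bot.camera_info('wrist'); d=T[:3,:3]@np.array([(u-c['cx'])/c['fx'],(v-c['cy'])/c['fy'],1]); o=T[:3,3]
    return o+d*(z-o[2])/d[2]
def wcloud(T,d):
    c=bot.camera_info('wrist'); v,u=np.mgrid[0:480,0:640]
    P=np.stack([(u-c['cx'])/c['fx']*d,(v-c['cy'])/c['fy']*d,d],-1)
    return P@T[:3,:3].T+T[:3,3]
def wproj(T,P):
    c=bot.camera_info('wrist'); q=T[:3,:3].T@(np.atleast_2d(P)-T[:3,3]).T
    return np.c_[c['fx']*q[0]/q[2]+c['cx'],c['fy']*q[1]/q[2]+c['cy']]
E
python3 -c "
from h import *
s=bot.read_state();print(s['position'],s['clock'],s['joint_pos'])
wrist('w1')"
```

```text
[0.42079253 0.03279527 0.35221342] 1.4333 [ 0.08079656 -0.07592007  1.88574338 -0.00852862  1.33548806 -1.49332525]
```

View pics/w1.png

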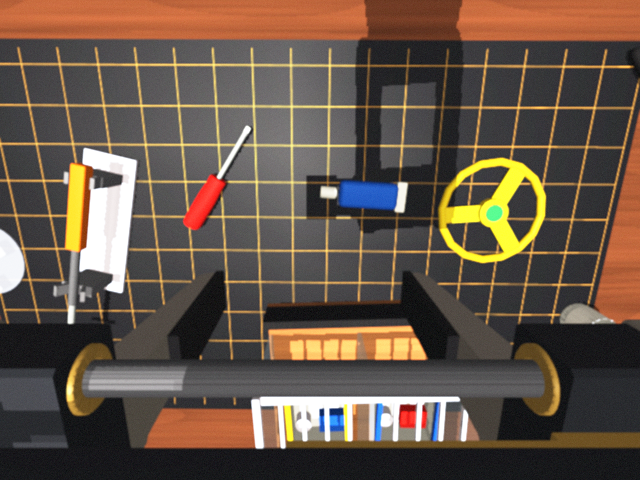

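The wrist view shows the stop strip at rows 305–328, cols 265–405, the deck below it, the yellow box at cols 285–350 on the left, and the hook at (75, 165–325).

```bash
python3 -c "
from h import *
w=np.load('pics/w1.npz');p=w['p'];T=w['T'];d=w['d']
cv2.imwrite('pics/z1.png',cv2.resize(p[290:460,225:480],None,fx=3,fy=3,interpolation=cv2.INTER_CUBIC)[:,:,::-1])
cv2.imwrite('pics/z2.png',cv2.resize(p[140:340,20:150],None,fx=3,fy=3,interpolation=cv2.INTER_CUBIC)[:,:,::-1])
P=wcloud(T,d)
for v in range(296,345,2): print(v,P[v,330].round(4),p[v,330])
"
```

```text
296 [0.5735 0.0564 0.0015] [71 69 71]
298 [0.5771 0.0565 0.0009] [68 67 72]
300 [0.5799 0.0565 0.0022] [71 68 71]
302 [0.582  0.0564 0.0047] [74 51 40]
304 [0.5831 0.0563 0.0093] [67 39 25]
306 [0.5825 0.056  0.0174] [26 25 24]
308 [0.5825 0.0557 0.0238] [25 21 21]
310 [0.5822 0.0554 0.031 ] [23 23 23]
312 [0.5831 0.0553 0.0354] [21 21 22]
314 [0.5831 0.055  0.0416] [20 21 20]
316 [0.5828 0.0548 0.0482] [17 14 18]
318 [0.5828 0.0546 0.054 ] [18 23 20]
320 [0.5828 0.0544 0.0597] [43 42 40]
322 [0.3487 0.0337 0.4973] [61 63 60]
324 [0.5888 0.0545 0.0599] [65 63 61]
326 [0.5921 0.0545 0.0594] [63 62 64]
328 [0.6215 0.0568 0.0128] [243 156  91]
330 [0.6261 0.057  0.0106] [254 197 105]
332 [0.6294 0.057  0.0108] [255 200 108]
334 [0.6321 0.057  0.0121] [206 124  63]
336 [0.6356 0.0571 0.012 ] [190 115  60]
338 [0.6392 0.0572 0.0118] [205 122  62]
340 [0.6424 0.0572 0.0121] [254 188  97]
342 [0.6461 0.0573 0.0119] [255 219 118]
344 [0.6503 0.0574 0.0107] [255 222 124]
```

View pics/z1.png

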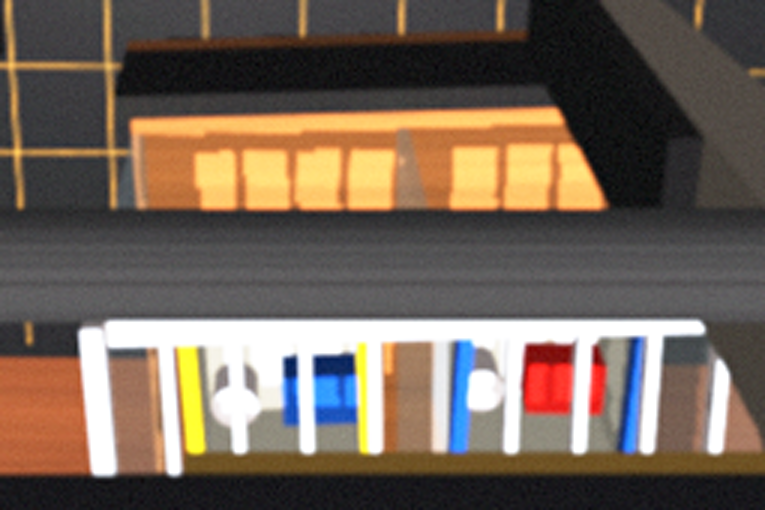

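View pics/z2.png

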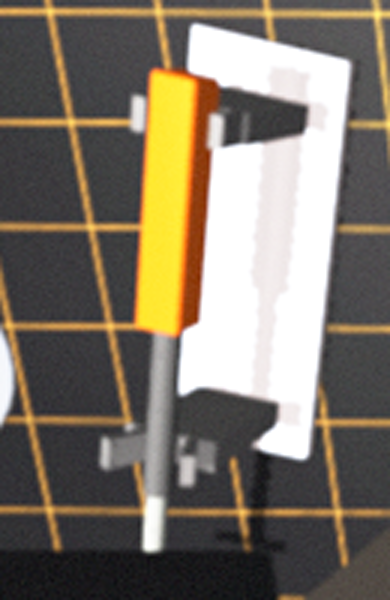

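```bash
python3 -c "
from h import *
w=np.load('pics/w1.npz');p=w['p'];T=w['T'];d=w['d']
P=wcloud(T,d); m=np.zeros((480,640),bool); m[300:330,262:395]=1
m&=(P[...,2]>.02)&(P[...,2]<.052)&(P[...,0]>.56)&(P[...,0]<.62)
q=P[m]; f=np.polyfit(q[:,1],q[:,0],1); print('wrist stop front face',m.sum(),f, np.degrees(np.arctan(f[0])), q[:,1].min(),np.std(q[:,0]-np.polyval(f,q[:,1])))
for v in (312,320,325):
  r=[(u,P[v,u].round(3)) for u in range(260,280,2)]; print(v,r)
t=np.load('pics/top0.npz');P=cloud('top',t['d']); 
m=np.zeros((480,640),bool); m[205:232,230:345]=1
m&=(P[...,2]>.052)&(P[...,2]<.068)
q=P[m]; print('stop top',m.sum(),q.min(0),q.max(0)); f=np.polyfit(q[:,1],q[:,0],1);print(f)
# roof
m=np.zeros((480,640),bool); m[100:210,220:345]=1
m&=(P[...,2]>.138)&(P[...,2]<.165)
vs,us=np.nonzero(m); q=P[m]; print('roof',np.median(q[:,2]));
r=cv2.minAreaRect(q[:,:2].astype(np.float32)*1000); print(r); print(cv2.boxPoints(r))
s=np.load('pics/side0.npz');P=cloud('side',s['d'])
m=np.zeros((480,640),bool); m[135:275,335:370]=1
m&=(P[...,2]>.05)&(P[...,2]<.068)&(s['p'].max(-1)<80)
q=P[m]; print('side stop top',m.sum(),q.min(0),q.max(0)); f=np.polyfit(q[:,1],q[:,0],1);print(f)
m=np.zeros((480,640),bool); m[130:260,350:500]=1
m&=(P[...,2]>.138)&(P[...,2]<.165)
q=P[m];r=cv2.minAreaRect(q[:,:2].astype(np.float32)*1000); print(r); print(cv2.boxPoints(r))
"
```

```text
wrist stop front face 1350 [-0.03952875  0.58471131] -2.2636519083360285 -0.04018999474957037 0.00042114670709374186
312 [(260, array([ 0.602, -0.051,  0.001])), (262, array([ 0.601, -0.048,  0.001])), (264, array([ 0.601, -0.045,  0.001])), (266, array([ 0.586, -0.038,  0.032])), (268, array([ 0.587, -0.035,  0.03 ])), (270, array([ 0.586, -0.032,  0.032])), (272, array([ 0.586, -0.029,  0.032])), (274, array([ 0.586, -0.026,  0.031])), (276, array([ 0.586, -0.023,  0.032])), (278, array([ 0.586, -0.02 ,  0.032]))]
320 [(260, array([ 0.615, -0.052,  0.001])), (262, array([ 0.586, -0.04 ,  0.056])), (264, array([ 0.586, -0.037,  0.055])), (266, array([ 0.586, -0.034,  0.056])), (268, array([ 0.586, -0.032,  0.055])), (270, array([ 0.586, -0.029,  0.055])), (272, array([ 0.585, -0.026,  0.057])), (274, array([ 0.586, -0.023,  0.055])), (276, array([ 0.586, -0.02 ,  0.056])), (278, array([ 0.586, -0.018,  0.055]))]
325 [(260, array([ 0.624, -0.052,  0.001])), (262, array([ 0.592, -0.039,  0.059])), (264, array([ 0.592, -0.037,  0.059])), (266, array([ 0.592, -0.034,  0.059])), (268, ar
[... 190 characters left out ...]
, (278, array([ 0.591, -0.017,  0.06 ]))]
stop top 506 [ 0.57447642 -0.03578565  0.05219915] [0.62517367 0.24077971 0.06700479]
[-0.03206184  0.58907079]
roof 0.15043940485730567
((737.2291870117188, 107.276123046875), (222.35975646972656, 280.64801025390625), 1.991997480392456)
[[621.2389   243.65071 ]
 [630.99414  -36.827675]
 [853.2195   -29.098465]
 [843.46423  251.37991 ]]
side stop top 400 [ 0.57688619 -0.04297867  0.05000746] [0.62414088 0.23578033 0.06732427]
[-0.02888152  0.58905392]
((739.0174560546875, 105.26908111572266), (221.48452758789062, 287.7320861816406), 2.267951011657715)
[[622.66876  244.64005 ]
 [634.0551   -42.866665]
 [855.36615  -34.101883]
 [843.9798   253.40483 ]]
```

```bash
python3 -c "
from h import *
for n,l in [('top',[(328.2,179.2),(295.5,180.5),(327.5,138.7),(294.2,139.5)]),('side',[(401.2,245.5),(453,242.5),(396,221)])]:
  for a in l: print(n,a,ray(n,*a,0.072).round(4))
w=np.load('pics/w1.npz')
"
python3 - <<'E'
from h import *
for n in ['top','side']:
    t=np.load('pics/%s0.npz'%n); p=t['p'];P=cloud(n,t['d']); hsv=cv2.cvtColor(p,cv2.COLOR_RGB2HSV)
    m=(cv2.inRange(hsv,(20,80,90),(36,255,255))>0)&(P[...,2]>.055)&(P[...,2]<.085)&(P[...,0]>.64)&(P[...,0]<.82)&(P[...,1]<.12)
    vs,us=np.nonzero(m); Q=np.array([ray(n,u,v,.072) for u,v in zip(us,vs)])
    r=cv2.minAreaRect((Q[:,:2]*1000).astype(np.float32)); print(n,m.sum(),r); print(cv2.boxPoints(r))
    z=np.zeros((480,640,3),np.uint8); z[m]=p[m]; 
    cv2.imwrite('pics/m_%s.png'%n,cv2.resize(z[120:270,280:480],None,fx=3,fy=3)[:,:,::-1])
    # side edges: fit left/right, front lines in world
    C=Q[:,:2]-Q[:,:2].mean(0)
    np.save('pics/Q_%s.npy'%n,Q)
    for lo,hi,nm in [(.03,1,'left'),(-1,-.03,'right')]:
        q=Q[(C[:,1]>lo)&(C[:,1]<hi)]; f=np.polyfit(q[:,0],q[:,1],1); print(nm,len(q),np.degrees(np.arctan(f[0])))
E
```

```text
top (328.2, 179.2) [ 0.6911 -0.0096  0.072 ]
top (295.5, 180.5) [0.6879 0.0784 0.072 ]
top (327.5, 138.7) [ 0.8037 -0.0078  0.072 ]
top (294.2, 139.5) [0.8019 0.0828 0.072 ]
side (401.2, 245.5) [ 0.6929 -0.0111  0.072 ]
side (453, 242.5) [ 0.8047 -0.0049  0.072 ]
side (396, 221) [0.692  0.0626 0.072 ]
top 169 ((745.2125244140625, 38.35392379760742), (113.68413543701172, 87.58193969726562), 3.390092134475708)
[[685.8804     78.706985 ]
 [691.05945    -8.721701 ]
 [804.5447     -1.9991379]
 [799.3656     85.42955  ]]
left 39 1.7765567575893142
right 38 1.6203290507774124
side 111 ((744.3590087890625, 75.95048522949219), (110.71129608154297, 26.404741287231445), 4.021214485168457)
[[688.2138    85.238495]
 [690.0655    58.898754]
 [800.5042    66.662476]
 [798.6525    93.00221 ]]Traceback (most recent call last):
  File "<stdin>", line 13, in <module>
    raise TypeError("expected non-empty vector for x")
TypeError: expected non-empty vector for x
```

Run:
```python
from h import *
# wrist hook measure
w=np.load('pics/w1.npz');p=w['p'];T=w['T']; hsv=cv2.cvtColor(p,cv2.COLOR_RGB2HSV)
m=cv2.inRange(hsv,(17,150,150),(30,255,255)); m[:,110:]=0
vs,us=np.nonzero(m); Q=np.array([wray(T,u,v,.074) for u,v in zip(us,vs)])
r=cv2.minAreaRect((Q[:,:2]*1000).astype(np.float32)); print(len(Q),r,cv2.boxPoints(r))
```

```text
2380 ((483.80010986328125, -293.95098876953125), (141.8408660888672, 487.3763732910156), 77.21075439453125) [[ 230.45825 -309.1678 ]
 [ 705.7433  -417.0561 ]
 [ 737.14197 -278.7342 ]
 [ 261.85693 -170.84589]]
```

Run:
```python
from h import *
a=ray('top',428.8,258,.074);b=ray('top',421,298.5,.074); c=ray('top',439.6,206.6,.069)
print(a,b,c)
for s,e in((b,a),(b,c)):
    print(np.linalg.norm((e-s)[:2]),np.degrees(np.arctan2((e-s)[1],(e-s)[0])))
u=(a-b)/np.linalg.norm(a-b); o=b+u*.065; print('origin',o, 'claw x', np.dot(c-o,u))
plan([o[0]-.03,o[1],0.22],np.degrees(np.arctan2(u[1],u[0])),-1)
```

```text
[ 0.47815723 -0.27327013  0.074     ] [ 0.37276074 -0.25032116  0.074     ] [ 0.61593103 -0.30655618  0.069     ]
0.10786600174145577 -12.28382181612179
0.24958799114647695 -13.02119177883324
origin [ 0.43627261 -0.2641502   0.074     ] claw x 0.1845673224391513
clock 1.48 dist 326.8 ang 12.48 n 9 width 0.0918 F [-0.72  0.56  0.24]
[[-1, -33.1, 14.8, 1.5, -0.02, 1.39, -0.05], [-1, -33.1, 14.8, 0.8, -0.02, 1.38, -0.05], [-1, -33.2, 14.8, -0.0, -0.02, 1.39, -0.05], [-1, -33.2, 14.8, -0.9, -0.03, 1.38, -0.05], [-1, -33.1, 14.7, -1.6, -0.02, 1.39, -0.05], [-1, -33.1, 14.7, -2.4, -0.03, 1.38, -0.05], [-1, -33.1, 14.7, -3.2, -0.02, 1.39, -0.05], [-1, -33.0, 14.7, -4.1, -0.03, 1.38, -0.04]]
```

Request:
{"fn": "move_arm", "kwargs": {
  "deltas": [
    [[-1,-33,15,0,0,1.4,0],[-1,-33,15,0,0,1.4,0],[-1,-33,15,-1,0,1.4,0],[-1,-33,15,-2,0,1.4,0],[-1,-33,15,-3,0,1.4,0],[-1,-33,15,-4,0,1.4,0],[-1,-33,15,-5,0,1.4,0],[-1,-33,15,-5,0,1.4,0]]
  ]
}}

```text
clock: 2.15
position: [0.4181, -0.2285, 0.2281]
tcp_rot: [-0.545, 0.546, 0.45, -0.45]
wrist_force: [0.1, 0.3, -0.5]
gripper_width: 0.0921
```

Request:
{"fn": "move_arm", "kwargs": {
  "deltas": [
    [[-1,-25,12,-4,0,1,0],[-1,0,0,0,0,0,0]]
  ]
}}

```text
clock: 2.32
position: [0.4161, -0.2564, 0.2119]
tcp_rot: [0.552, -0.549, -0.443, 0.444]
wrist_force: [-0.0, 0.4, -0.1]
gripper_width: 0.0918
```

```bash
python3 -c "
from h import *
s=bot.read_state();print(s['position'],s['clock'],rot(s).as_matrix().round(3))
wrist('w2')"
```

```text
[ 0.41613239 -0.25639748  0.21186796] 2.3167 [[ 0.212 -0.003 -0.977]
 [ 0.977  0.002  0.212]
 [ 0.001 -1.     0.003]]
```

View pics/w2.png

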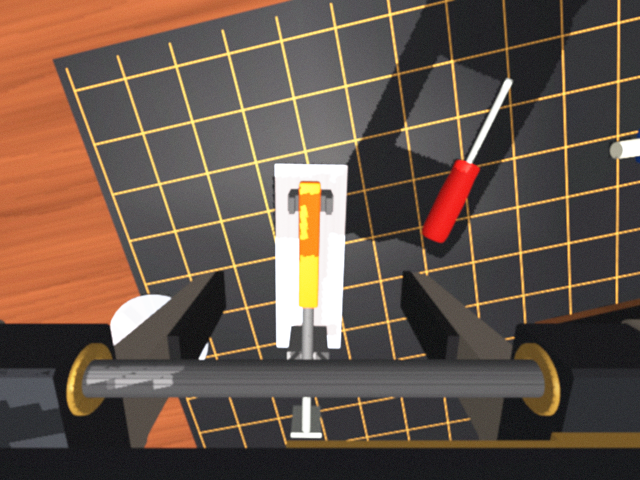

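The wrist view shows the handle at rows 182–307, cols 299–320, the rod running down to the claw at (306,435), all well centred.

Run:
```python
from h import *
w=np.load('pics/w2.npz');p=w['p'];T=w['T']; hsv=cv2.cvtColor(p,cv2.COLOR_RGB2HSV)
m=cv2.inRange(hsv,(8,190,200),(30,255,255)); m[:170]=0; m[315:]=0; m[:,:285]=0;m[:,335:]=0
vs,us=np.nonzero(m); Q=np.array([wray(T,u,v,.074) for u,v in zip(us,vs)])
r=cv2.minAreaRect((Q[:,:2]*1000).astype(np.float32)); b=cv2.boxPoints(r); print(len(Q),r); print(b)
rows=[(v,us[vs==v].min(),us[vs==v].max()) for v in range(184,306,10)]; print(rows)
c=np.array([(wray(T,(a+e)/2,v,.074)) for v,a,e in [(v,us[vs==v].min(),us[vs==v].max()) for v in range(186,304,2)]])
f=np.polyfit(c[:,0],c[:,1],1); ang=np.degrees(np.arctan(f[0])); print('axis ang',ang)
u=np.array([np.cos(np.radians(ang)),np.sin(np.radians(ang))])
e0=wray(T,309,182,.074)[:2];e1=wray(T,308,307,.074)[:2]; print(e0,e1,np.linalg.norm(e1-e0))
o=(e0+.065*u+e1-.045*u)/2; o[1]=np.polyval(f,o[0]); print('origin',o)
for uu,vv,z in [(306,433,.069),(306,438,.069)]:
    cl=wray(T,uu,vv,z)[:2]; print('claw',cl,(cl-o)@u, (cl-o)@np.array([-u[1],u[0]]))
plan([o[0],o[1],.071],ang,-1)
cv2.imwrite('pics/z3.png',cv2.resize(p[395:450,270:345],None,fx=8,fy=8,interpolation=cv2.INTER_CUBIC)[:,:,::-1])
```

```text
1436 ((426.9771423339844, -261.7641906738281), (16.922239303588867, 108.15949249267578), 77.16320037841797)
[[ 372.36917 -257.9987 ]
 [ 477.8254  -282.02902]
 [ 481.5851  -265.5297 ]
 [ 376.12888 -241.49936]]
[(184, np.int64(318), np.int64(318)), (194, np.int64(299), np.int64(320)), (204, np.int64(299), np.int64(319)), (214, np.int64(308), np.int64(318)), (224, np.int64(307), np.int64(318)), (234, np.int64(300), np.int64(318)), (244, np.int64(300), np.int64(317)), (254, np.int64(300), np.int64(317)), (264, np.int64(317), np.int64(317)), (274, np.int64(315), np.int64(317)), (284, np.int64(300), np.int64(316)), (294, np.int64(300), np.int64(316)), (304, np.int64(300), np.int64(316))]Traceback (most recent call last):
  File "<stdin>", line 7, in <module>
    return umr_minimum(a, axis, None, out, keepdims, initial, where)
ValueError: zero-size array to reduction operation minimum which has no identity
```

Run:
```python
from h import *
w=np.load('pics/w2.npz');p=w['p'];T=w['T']
ang=-12.84; a=np.radians(ang); u=np.array([np.cos(a),np.sin(a)]); n=np.array([-u[1],u[0]])
o=np.array([.42698,-.26176])+.010*u; print(o)
cv2.imwrite('pics/z3.png',cv2.resize(p[395:450,270:345],None,fx=8,fy=8,interpolation=cv2.INTER_CUBIC)[:,:,::-1])
for uu,vv,z in [(306,433,.069),(306,438,.069),(308,310,.0705),(307,340,.0705)]:
    cl=wray(T,uu,vv,z)[:2]; print('pt',cl,(cl-o)@u, (cl-o)@n)
plan([o[0],o[1],.072],ang,-1)
```

```text
[ 0.43672994 -0.26398229]
pt [ 0.61627891 -0.30662892] 0.18453656746907343 -0.0016792018187745945
pt [ 0.62221196 -0.30794876] 0.1906145688809406 -0.00164754055381867
pt [ 0.48504791 -0.27558101] 0.04968731903244226 -0.000571018875483168
pt [ 0.51417792 -0.28295178] 0.07972691660938631 -0.0012839393771921373
clock 2.37 dist 142.3 ang 0.67 n 4 width 0.0922 F [-0.5   0.17 -0.07]
[[-1, -1.2, 35.1, -5.7, -0.06, 0.15, 0.03], [-1, -1.2, 35.1, -5.6, -0.05, 0.16, 0.03], [-1, -1.1, 35.1, -5.6, -0.06, 0.15, 0.02], [-1, -1.2, 35.1, -5.5, -0.05, 0.16, 0.03]]
```

View pics/z3.png

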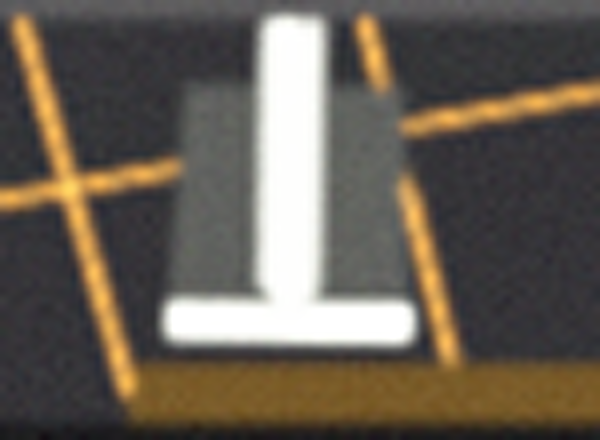

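Request:
{"fn": "move_arm", "kwargs": {
  "deltas": [
    [[-1,-1,35,-6,0,0.2,0],[-1,-1,35,-6,0,0.2,0],[-1,-1,30,-6,0,0.1,0],[-1,-1,24,-5,0,0,0],[-1,0,8,0,0,0,0],[-1,0,0,0,0,0,0]]
  ]
}}

```text
clock: 2.87
position: [0.4419, -0.2558, 0.0784]
tcp_rot: [0.553, -0.551, -0.443, 0.441]
wrist_force: [-0.4, -0.0, 0.1]
gripper_width: 0.0922
```

```bash
python3 -c "
from h import *
s=bot.read_state();print(s['position'],s['clock'],rot(s).as_matrix().round(4))
plan([.4367,-.2640,.071],-13.1,-1)"
```

```text
[ 0.44192565 -0.25577592  0.07837065] 2.8667 [[ 2.177e-01  6.000e-04 -9.760e-01]
 [ 9.760e-01  3.400e-03  2.177e-01]
 [ 3.500e-03 -1.000e+00  2.000e-04]]
clock 2.87 dist 12.2 ang 0.56 n 1 width 0.0922 F [-0.44 -0.04  0.05]
[[-1, -9.2, 7.3, 3.3, -0.01, 0.53, 0.2]]
```

Request:
{"fn": "move_arm", "kwargs": {
  "deltas": [
    [[-1,-9,6,3,0,0.5,0],[-1,0,0,0,0,0,0]]
  ]
}}

```text
clock: 3.03
position: [0.4374, -0.2624, 0.0734]
tcp_rot: [0.554, -0.552, -0.441, 0.439]
wrist_force: [-1.4, 0.6, -0.3]
gripper_width: 0.0919
```

```bash
python3 -c "
from h import *
s=bot.read_state();print(s['position'],s['clock'])
plan([.4367,-.2640,.071],-13.1,-1)"
```

```text
[ 0.43740609 -0.26240231  0.07337534] 3.0333
clock 3.03 dist 2.9 ang 0.27 n 1 width 0.0919 F [-1.41  0.6  -0.26]
[[-1, -1.7, 2.4, 0.3, -0.02, 0.16, 0.21]]
```

Request:
{"fn": "move_arm", "kwargs": {
  "deltas": [
    [[-1,-2,2.5,0.5,0,0.2,0],[-1,0,0,0,0,0,0],[-1,0,0,0,0,0,0]]
  ]
}}

```text
clock: 3.28
position: [0.4375, -0.2653, 0.0739]
tcp_rot: [-0.554, 0.555, 0.441, -0.438]
wrist_force: [-0.5, 0.4, 0.7]
gripper_width: 0.0919
```

```bash
python3 -c "
from h import *
s=bot.read_state();print(s['position'],s['clock'])
plan([.4367,-.2640,.071],-13.1,-1); wrist('w3')"
```

```text
[ 0.4374908  -0.26531721  0.07392863] 3.2833
clock 3.28 dist 3.3 ang 0.30 n 1 width 0.0919 F [-0.5   0.42  0.72]
[[-1, 1.1, 2.9, 1.1, 0.24, -0.12, 0.14]]
```

View pics/w3.png

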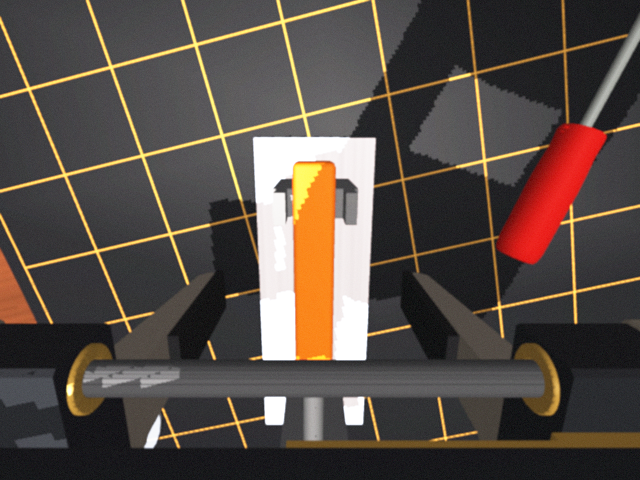

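The handle is centred between the fingers (col 314), so I'll lower slightly and close.

Request:
{"fn": "move_arm", "kwargs": {
  "deltas": [
    [[-1,0.5,3,0.5,0,0,0],[-1,0,0,0,0,0,0],[1,0,0,0,0,0,0],[1,0,0,0,0,0,0],[1,0,0,0,0,0,0],[1,0,0,0,0,0,0],[1,0,0,0,0,0,0],[1,0,0,0,0,0,0]]
  ]
}}

```text
clock: 4.0
position: [0.4377, -0.2653, 0.0721]
tcp_rot: [-0.553, 0.556, 0.441, -0.437]
wrist_force: [-0.6, 0.9, -0.1]
gripper_width: 0.0543
```

```bash
python3 -c "
from h import *
s=bot.read_state();print(s['position'],s['clock'],s['gripper_width'],s['qd'].round(3))
plan([.4367,-.2640,.071],-13.1,1)"
```

```text
[ 0.43772419 -0.26525481  0.07207318] 4.0 0.05432174448042733 [ 0.001  0.001 -0.     0.001 -0.001  0.   ]
clock 4.00 dist 1.9 ang 0.42 n 1 width 0.0543 F [-0.64  0.92 -0.07]
[[1, 1.0, 1.1, 1.3, 0.38, -0.15, 0.09]]
```

Request:
{"fn": "move_arm", "kwargs": {
  "deltas": [
    [[1,0.5,0.5,0,0,0,0],[1,0,0,0,0,0,0],[1,0,0,0,0,0,0],[1,0,0,0,0,0,0],[1,0,0,0,0,0,0],[1,0,0,0,0,0,0],[1,0,0,0,0,0,0],[1,0,0,0,0,0,0]]
  ]
}}

```text
clock: 4.67
position: [0.4378, -0.2647, 0.0714]
tcp_rot: [-0.553, 0.556, 0.441, -0.437]
wrist_force: [0.1, -0.3, 0.0]
gripper_width: 0.0179
```

Request:
{"fn": "move_arm", "kwargs": {
  "deltas": [
    [[1,0,0,0,0,0,0],[1,0,0,0,0,0,0],[1,0,0,0,0,0,0]]
  ]
}}

```text
clock: 4.92
position: [0.4378, -0.2647, 0.0714]
tcp_rot: [-0.553, 0.556, 0.441, -0.437]
wrist_force: [0.6, 0.5, -0.6]
gripper_width: 0.0176
```

```bash
python3 -c "
from h import *
s=bot.read_state();print(s['position'],s['clock'],s['gripper_width'],s['wrist_force'],s['moment'],rot(s).as_matrix().round(4))
np.savez('grasp.npz',p=s['position'],q=s['tcp_rot'])"
```

```text
[ 0.43780521 -0.26468492  0.07139727] 4.9167 0.017642125989047026 [ 0.56557928  0.4998398  -0.56824226] [ 0.00707197 -0.03344708 -0.03952399] [[ 2.295e-01  6.600e-03 -9.733e-01]
 [ 9.733e-01  3.000e-04  2.295e-01]
 [ 1.800e-03 -1.000e+00 -6.400e-03]]
```

The handle is held at width 17.6 mm. Next I'll lift, then retreat and swing to face the yellow bay.

Request:
{"fn": "move_arm", "kwargs": {
  "deltas": [
    [[1,0,-6,0,0,0,0],[1,0,-10,0,0,0,0],[1,0,-18,0,0,0,0],[1,0,-22,0,0,0,0],[1,0,-22,0,0,0,0],[1,0,-14,0,0,0,0],[1,0,-6,0,0,0,0],[1,0,0,0,0,0,0]]
  ]
}}

```text
clock: 5.58
position: [0.4357, -0.2638, 0.1771]
tcp_rot: [-0.554, 0.555, 0.441, -0.438]
wrist_force: [0.8, -0.8, -1.3]
gripper_width: 0.0176
```

```bash
python3 -c "
from h import *
s=bot.read_state();print(s['position'],s['clock'],s['wrist_force'].round(2),s['moment'].round(3), s['gripper_width'])
plan([.395,.024,.155],2.3,1,maxmm=25)"
```

```text
[ 0.43568009 -0.26384049  0.17713834] 5.5833 [ 0.8  -0.81 -1.27] [-0.006 -0.006  0.001] 0.017623342178691385
clock 5.58 dist 291.5 ang 15.54 n 12 width 0.0176 F [ 0.8  -0.81 -1.27]
[[1, 22.6, 1.9, 8.8, 0.02, -1.29, 0.01], [1, 22.8, 1.9, 8.3, 0.02, -1.29, 0.01], [1, 22.9, 1.9, 7.8, 0.02, -1.3, 0.01], [1, 23.1, 1.9, 7.2, 0.02, -1.29, 0.01], [1, 23.3, 1.8, 6.7, 0.02, -1.3, 0.01], [1, 23.4, 1.9, 6.2, 0.02, -1.29, 0.01], [1, 23.5, 1.8, 5.7, 0.02, -1.3, 0.01], [1, 23.7, 1.9, 5.1, 0.02, -1.29, 0.01]]
```

Request:
{"fn": "move_arm", "kwargs": {
  "deltas": [
    [[1,14,0,8,0,-0.8,0],[1,22,0,8,0,-1.3,0],[1,23,0,8,0,-1.3,0],[1,23,1,8,0,-1.3,0],[1,23,1,7,0,-1.3,0],[1,23,1,7,0,-1.3,0],[1,23,1,7,0,-1.3,0],[1,23,1,5,0,-1.3,0]]
  ]
}}

```text
clock: 6.25
position: [0.3972, -0.074, 0.1672]
tcp_rot: [0.515, -0.512, -0.486, 0.486]
wrist_force: [1.0, 1.2, -1.4]
gripper_width: 0.0176
```

```bash
python3 -c "
from h import *
s=bot.read_state();print(s['position'],s['clock'])
plan([.395,.024,.155],2.3,1,maxmm=25)"
```

```text
[ 0.3972373  -0.07402239  0.16716993] 6.25
clock 6.25 dist 98.8 ang 5.38 n 4 width 0.0176 F [ 1.    1.21 -1.41]
[[1, 24.4, 3.1, 1.9, -0.04, -1.34, 0.05], [1, 24.5, 3.1, 1.3, -0.05, -1.34, 0.05], [1, 24.5, 3.1, 0.7, -0.04, -1.35, 0.05], [1, 24.5, 3.1, 0.1, -0.05, -1.34, 0.05]]
```

Request:
{"fn": "move_arm", "kwargs": {
  "deltas": [
    [[1,22,3,1,0,-1.3,0],[1,22,3,1,0,-1.3,0],[1,20,3,1,0,-1.2,0],[1,14,2,0,0,-0.8,0],[1,6,1,0,0,-0.4,0],[1,0,0,0,0,0,0],[1,0,0,0,0,0,0]]
  ]
}}

```text
clock: 6.83
position: [0.3841, 0.0204, 0.1495]
tcp_rot: [0.493, -0.483, -0.509, 0.514]
wrist_force: [0.5, 0.9, -0.6]
gripper_width: 0.0179
```

Run:
```python
from h import *
s=bot.read_state();print(s['position'],s['clock'],rot(s).as_matrix().round(4), s['wrist_force'])
plan([.395,.026,.13],2.3,1,maxmm=25)
for n in ['side','top']:
    p,d=bot.grab_frame(n); np.savez('pics/%s1.npz'%n,p=p,d=d); 
    q=p[120:340,280:480] if n=='side' else p[100:320,220:380]
    cv2.imwrite('pics/%s1.png'%n,cv2.resize(q,None,fx=3 if n=='side' else 2.7,fy=2.7,interpolation=cv2.INTER_CUBIC)[:,:,::-1])
```

```text
[0.38405247 0.02042883 0.14948786] 6.8333 [[-0.0475 -0.0163 -0.9987]
 [ 0.9989  0.0051 -0.0476]
 [ 0.0058 -0.9999  0.016 ]] [ 0.53956406  0.932215   -0.5688548 ]
clock 6.83 dist 23.0 ang 1.07 n 1 width 0.0179 F [ 0.54  0.93 -0.57]
[[1, 4.9, 19.3, -11.5, -0.92, 0.42, 0.33]]
```

View pics/side1.png

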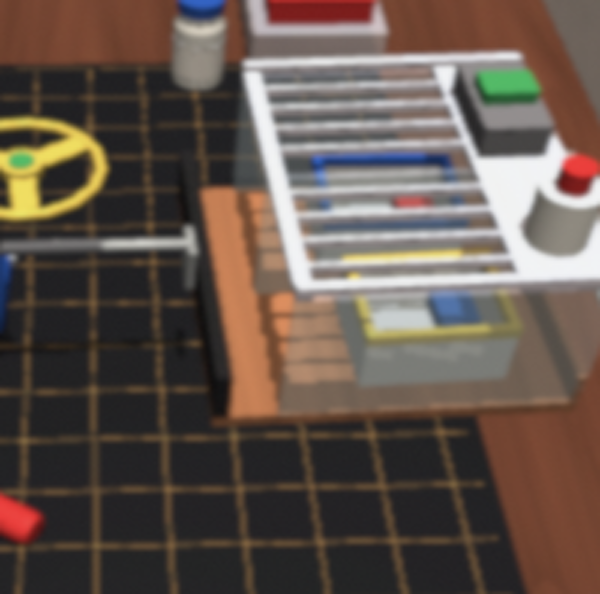

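View pics/top1.png

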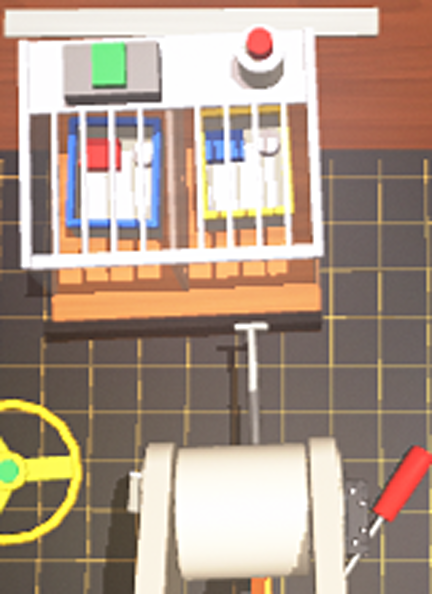

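```bash
python3 - <<'E'
from h import *
c=ray('top',313.3,220.7,.144);print('claw top view',c)
s=bot.read_state();r=rot(s); print('pred',s['position']+r.apply([0,.002,-.187]), s['position'])
# claw pixel in side view: plate top corner and bottom
E
python3 - <<'E'
from h import *
t=np.load('pics/top1.npz'); p=t['p']; P=cloud('top',t['d'])
cv2.imwrite('pics/z5.png',cv2.resize(p[205:260,290:340],None,fx=9,fy=9,interpolation=cv2.INTER_CUBIC)[:,:,::-1])
t=np.load('pics/side1.npz'); p=t['p']
cv2.imwrite('pics/z6.png',cv2.resize(p[190:250,310:370],None,fx=9,fy=9,interpolation=cv2.INTER_CUBIC)[:,:,::-1])
E
```

```text
claw top view [0.56670857 0.02727701 0.144     ]
pred [0.57121663 0.02852018 0.14481547] [0.38447018 0.01987223 0.14971227]
```

View pics/z5.png

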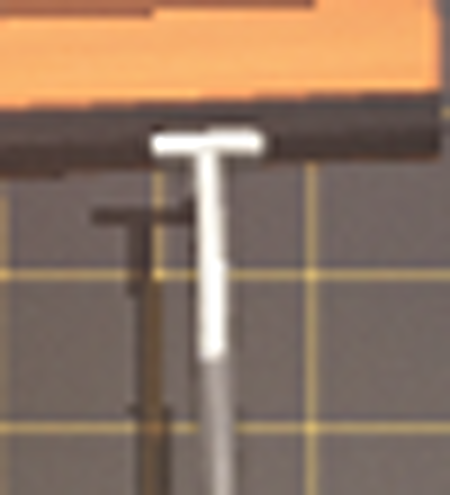

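View pics/z6.png

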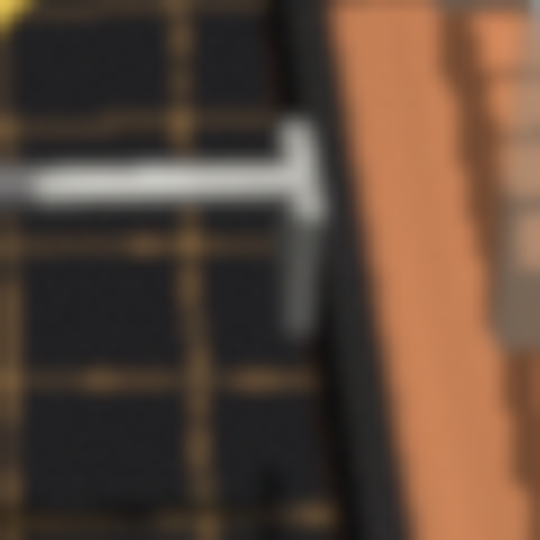

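Request:
{"fn": "move_arm", "kwargs": {
  "deltas": [
    [[1,2,10,-6,-0.5,0.2,0.2],[1,2,10,-6,-0.4,0.2,0.1],[1,0,0,0,0,0,0],[1,0,0,0,0,0,0]]
  ]
}}

```text
clock: 7.27
position: [0.3972, 0.0218, 0.1297]
tcp_rot: [-0.491, 0.492, 0.509, -0.508]
wrist_force: [0.8, -0.3, -1.1]
gripper_width: 0.0175
```

Run:
```python
from h import *
s=bot.read_state();print(s['position'],s['clock'],rot(s).as_matrix().round(4), s['wrist_force'])
plan([.527,.030,.127],2.3,1,maxmm=20)
```

```text
[0.39715423 0.02175006 0.12970353] 7.2667 [[-3.420e-02  2.200e-03 -9.994e-01]
 [ 9.994e-01 -1.000e-04 -3.420e-02]
 [-2.000e-04 -1.000e+00 -2.200e-03]] [ 0.78758171 -0.28756124 -1.09791567]
clock 7.27 dist 130.1 ang 0.36 n 7 width 0.0175 F [ 0.79 -0.29 -1.1 ]
[[1, 0.5, 0.4, -18.6, 0.02, -0.05, -0.0], [1, 0.5, 0.4, -18.6, 0.02, -0.05, -0.0], [1, 0.5, 0.4, -18.6, 0.02, -0.05, -0.0], [1, 0.5, 0.4, -18.6, 0.02, -0.05, -0.0], [1, 0.5, 0.4, -18.6, 0.01, -0.05, -0.0], [1, 0.5, 0.4, -18.5, 0.02, -0.05, -0.01], [1, 0.5, 0.5, -18.6, 0.01, -0.04, -0.0]]
```

Request:
{"fn": "move_arm", "kwargs": {
  "deltas": [
    [[1,1,0,-14,0,0,0],[1,1,0,-18,0,0,0],[1,1,0,-18,0,0,0],[1,1,0,-18,0,0,0],[1,0,0,0,0,0,0]]
  ]
}}

```text
clock: 7.68
position: [0.466, 0.025, 0.1317]
tcp_rot: [-0.492, 0.493, 0.507, -0.507]
wrist_force: [0.7, -0.1, -0.6]
gripper_width: 0.018
```

Run:
```python
from h import *
s=bot.read_state();print(s['position'],s['clock'], s['wrist_force'])
plan([.527,.030,.127],2.3,1,maxmm=20)
```

```text
[0.46600555 0.02495763 0.13174358] 7.6833 [ 0.70797013 -0.06349898 -0.62730496]
clock 7.68 dist 61.4 ang 0.57 n 4 width 0.0180 F [ 0.71 -0.06 -0.63]
[[1, 0.8, 1.2, -15.3, 0.01, -0.14, -0.01], [1, 0.8, 1.2, -15.3, 0.01, -0.14, -0.0], [1, 0.7, 1.2, -15.3, 0.0, -0.15, -0.01], [1, 0.7, 1.2, -15.2, 0.01, -0.14, -0.0]]
```

Request:
{"fn": "move_arm", "kwargs": {
  "deltas": [
    [[1,1,2,-14,0,-0.1,0],[1,1,2,-15,0,-0.1,0],[1,1,2,-15,0,-0.1,0],[1,1,1,-14,0,-0.1,0],[1,0,0,0,0,0,0]]
  ]
}}

```text
clock: 8.1
position: [0.5224, 0.028, 0.1261]
tcp_rot: [0.492, -0.491, -0.508, 0.509]
wrist_force: [0.4, 0.1, -0.4]
gripper_width: 0.0177
```

Run:
```python
from h import *
s=bot.read_state();print(s['position'],s['clock'], s['wrist_force'],rot(s).as_matrix().round(4))
plan([.527,.030,.127],2.3,1,maxmm=20)
for n in ['side','top']:
    p,d=bot.grab_frame(n); np.savez('pics/%s2.npz'%n,p=p,d=d); 
    q=p[120:280,330:490] if n=='side' else p[130:240,250:350]
    cv2.imwrite('pics/%s2.png'%n,cv2.resize(q,None,fx=3.7 if n=='side' else 5,fy=3.7 if n=='side' else 5,interpolation=cv2.INTER_CUBIC)[:,:,::-1])
```

```text
[0.52244957 0.02796132 0.12607089] 8.1 [ 0.35413578  0.07247344 -0.35411262] [[-3.440e-02 -3.100e-03 -9.994e-01]
 [ 9.994e-01 -7.000e-04 -3.440e-02]
 [-6.000e-04 -1.000e+00  3.200e-03]]
clock 8.10 dist 5.1 ang 0.38 n 1 width 0.0177 F [ 0.35  0.07 -0.35]
[[1, 1.9, -0.9, -4.6, -0.18, -0.33, -0.03]]
```

View pics/side2.png

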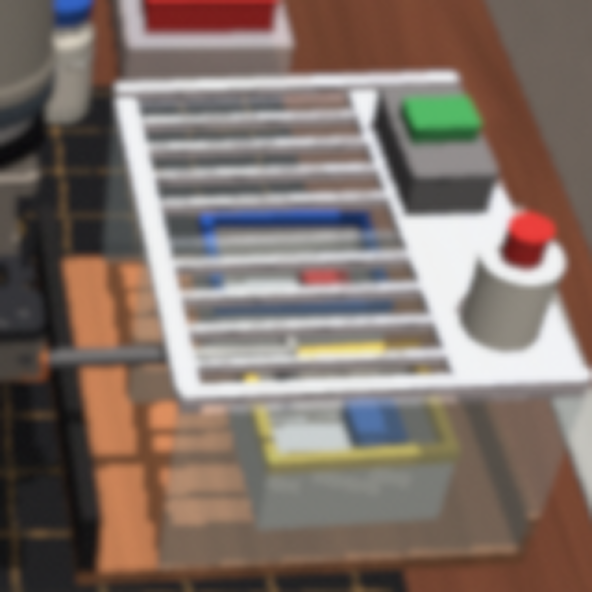

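View pics/top2.png

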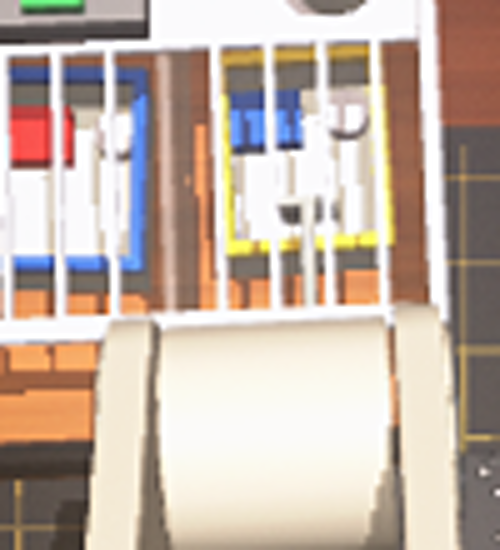

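Run:
```python
from h import *
print('claw',ray('top',312,169.5,.124))
for u,v in [(228,250),(393,240),(220,52),(378,55)]: print(ray('top',250+u/5,130+v/5,.072))
```

```text
claw [0.70404977 0.03183962 0.124     ]
[0.68924536 0.07814403 0.072     ]
[ 0.69439956 -0.01068168  0.072     ]
[0.79942019 0.08332201 0.072     ]
[ 0.79727968 -0.00262657  0.072     ]
```

The claw is above the box about 10 mm behind the front wall, and laterally near the middle. I'll go a bit deeper, then lower.

Request:
{"fn": "move_arm", "kwargs": {
  "deltas": [
    [[1,2,0,-7,-0.2,-0.3,0],[1,0,4,0,0,0,0],[1,0,10,0,0,0,0],[1,0,10,0,0,0,0],[1,0,8,0,0,0,0],[1,0,4,0,0,0,0],[1,0,0,0,0,0,0]]
  ]
}}

```text
clock: 8.78
position: [0.522, 0.0294, 0.0858]
tcp_rot: [0.491, -0.489, -0.508, 0.511]
wrist_force: [-0.3, 0.0, -1.3]
gripper_width: 0.0175
```

Run:
```python
from h import *
s=bot.read_state();print(s['position'],s['clock'], s['wrist_force'],rot(s).as_matrix().round(4))
plan([.530,.030,.086],2.3,1,maxmm=20)
```

```text
[0.52201979 0.02942561 0.08579493] 8.7833 [-0.26802655  0.02376924 -1.25431841] [[-3.950e-02 -5.900e-03 -9.992e-01]
 [ 9.992e-01 -9.000e-04 -3.950e-02]
 [-7.000e-04 -1.000e+00  6.000e-03]]
clock 8.78 dist 8.0 ang 0.35 n 1 width 0.0175 F [-0.27  0.02 -1.25]
[[1, 0.3, -0.3, -8.0, -0.34, -0.04, -0.04]]
```

Run:
```python
from h import *
for n in ['side']:
    p,d=bot.grab_frame(n); np.savez('pics/%s3.npz'%n,p=p,d=d); 
    q=p[190:270,370:480]
    cv2.imwrite('pics/%s3.png'%n,cv2.resize(q,None,fx=7,fy=7,interpolation=cv2.INTER_CUBIC)[:,:,::-1])
```

```text
(no output)
```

View pics/side3.png

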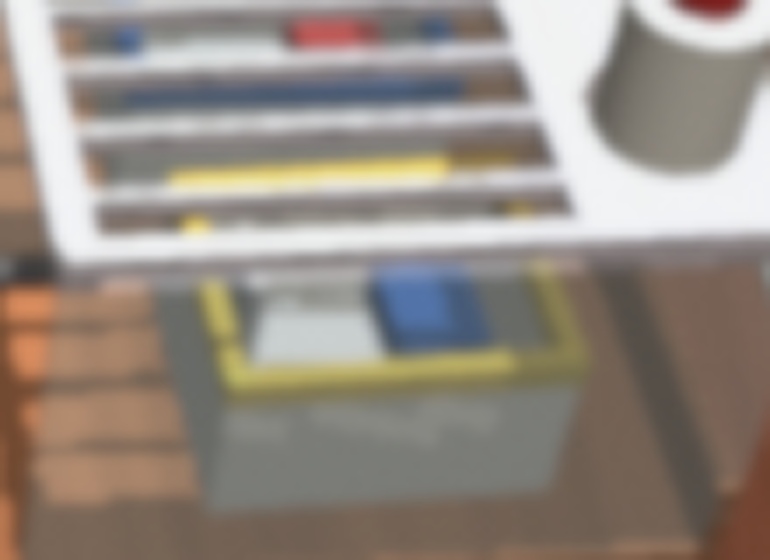

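Request:
{"fn": "move_arm", "kwargs": {
  "deltas": [
    [[1,0,0,3,-0.2,0,0],[1,0,0,3,-0.2,0,0],[1,0,0,3,0,0,0],[1,0,0,3,0,0,0]]
  ]
}}

```text
clock: 9.17
position: [0.5105, 0.029, 0.0864]
tcp_rot: [-0.489, 0.491, 0.511, -0.509]
wrist_force: [1.2, 0.2, -2.4]
gripper_width: 0.0179
```

Request:
{"fn": "move_arm", "kwargs": {
  "deltas": [
    [[1,0,0,3,0,0,0],[1,0,0,3,0,0,0]]
  ]
}}

```text
clock: 9.33
position: [0.5045, 0.0288, 0.0871]
tcp_rot: [-0.488, 0.492, 0.511, -0.509]
wrist_force: [0.9, 0.6, -2.9]
gripper_width: 0.0177
```

Request:
{"fn": "move_arm", "kwargs": {
  "deltas": [
    [[1,0,0,3,0,0,0],[1,0,0,3,0,0,0]]
  ]
}}

```text
clock: 9.5
position: [0.4981, 0.0286, 0.0874]
tcp_rot: [-0.488, 0.492, 0.511, -0.508]
wrist_force: [0.9, 0.5, -2.1]
gripper_width: 0.0176
```

Run:
```python
from h import *
fs=[]
for n in ['side','top']:
    s=bot.read_state(); fs.append(s['wrist_force'].round(2))
    p,d=bot.grab_frame(n); np.savez('pics/%s4.npz'%n,p=p,d=d); 
    q=p[120:280,330:490] if n=='side' else p[130:240,250:350]
    cv2.imwrite('pics/%s4.png'%n,cv2.resize(q,None,fx=3.7 if n=='side' else 5,fy=3.7 if n=='side' else 5,interpolation=cv2.INTER_CUBIC)[:,:,::-1])
print(fs,s['position'],rot(s).as_matrix().round(4))
```

```text
[array([ 0.93,  0.53, -2.13]), array([ 0.09,  0.11, -0.76])] [0.49733246 0.02856141 0.08731557] [[-3.960e-02  5.700e-03 -9.992e-01]
 [ 9.992e-01 -4.000e-04 -3.960e-02]
 [-6.000e-04 -1.000e+00 -5.700e-03]]
```

View pics/side4.png

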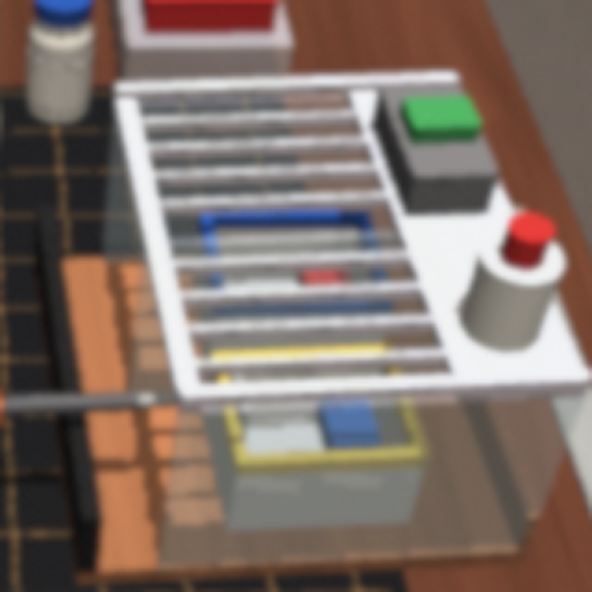

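View pics/top4.png

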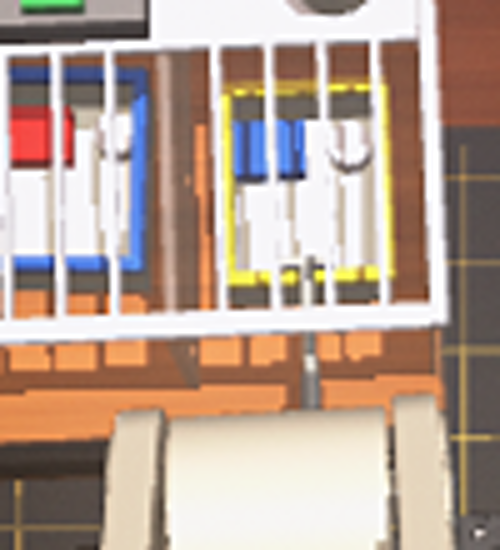

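Run:
```python
from h import *
for u,v in [(228,281),(393,272),(220,88),(385,86)]: print(ray('top',250+u/5,130+v/5,.072))
```

```text
[0.67220397 0.07801691 0.072     ]
[ 0.67681137 -0.01066566  0.072     ]
[0.77922169 0.08316314 0.072     ]
[ 0.77988772 -0.00642075  0.072     ]
```

Request:
{"fn": "move_arm", "kwargs": {
  "deltas": [
    [[1,0,0.5,4,0,0,0],[1,0,0.5,4,0,0,0],[1,0,0.5,4,0,0,0],[1,0,0,4,0,0,0]]
  ]
}}

```text
clock: 9.93
position: [0.483, 0.028, 0.0863]
tcp_rot: [-0.487, 0.493, 0.512, -0.507]
wrist_force: [2.7, 0.7, -0.9]
gripper_width: 0.0177
```

Request:
{"fn": "move_arm", "kwargs": {
  "deltas": [
    [[1,0,0,4,0,0,0],[1,0,0,4,0,0,0]]
  ]
}}

```text
clock: 10.1
position: [0.4744, 0.0276, 0.0864]
tcp_rot: [-0.487, 0.493, 0.512, -0.507]
wrist_force: [2.1, 0.5, -1.5]
gripper_width: 0.0176
```

Request:
{"fn": "move_arm", "kwargs": {
  "deltas": [
    [[1,0,0,4,0,0,0],[1,0,0,4,0,0,0]]
  ]
}}

```text
clock: 10.27
position: [0.4655, 0.0273, 0.0863]
tcp_rot: [-0.487, 0.493, 0.512, -0.507]
wrist_force: [2.5, -0.1, -1.5]
gripper_width: 0.0176
```

Request:
{"fn": "move_arm", "kwargs": {
  "deltas": [
    [[1,0,0,4,0,0,0],[1,0,0,4,0,0,0]]
  ]
}}

```text
clock: 10.43
position: [0.4566, 0.0269, 0.0863]
tcp_rot: [-0.487, 0.493, 0.513, -0.507]
wrist_force: [1.5, 0.4, -0.9]
gripper_width: 0.018
```

Request:
{"fn": "move_arm", "kwargs": {
  "deltas": [
    [[1,0,0,4,0,0,0],[1,0,0,4,0,0,0]]
  ]
}}

```text
clock: 10.6
position: [0.4477, 0.0266, 0.0862]
tcp_rot: [-0.487, 0.493, 0.513, -0.507]
wrist_force: [2.8, -0.4, -1.8]
gripper_width: 0.0178
```

Request:
{"fn": "move_arm", "kwargs": {
  "deltas": [
    [[1,0,0,3,0,0,0],[1,0,0,3,0,0,0]]
  ]
}}

```text
clock: 10.77
position: [0.4409, 0.0263, 0.0862]
tcp_rot: [-0.487, 0.493, 0.513, -0.507]
wrist_force: [2.3, -0.3, -1.5]
gripper_width: 0.0179
```

Run:
```python
from h import *
s=bot.read_state();print(s['position'],s['clock'], s['wrist_force'],s['moment'],rot(s).as_matrix().round(4))
for n in ['side','top']:
    p,d=bot.grab_frame(n); np.savez('pics/%s5.npz'%n,p=p,d=d); 
    q=p[120:280,330:490] if n=='side' else p[130:240,250:350]
    cv2.imwrite('pics/%s5.png'%n,cv2.resize(q,None,fx=3.7 if n=='side' else 5,fy=3.7 if n=='side' else 5,interpolation=cv2.INTER_CUBIC)[:,:,::-1])
```

```text
[0.44085809 0.02630425 0.08615432] 10.7667 [ 2.28048315 -0.29996447 -1.46213502] [-0.02154026 -0.38815576 -0.02301914] [[-3.960e-02  1.150e-02 -9.992e-01]
 [ 9.992e-01 -1.000e-04 -3.960e-02]
 [-6.000e-04 -9.999e-01 -1.140e-02]]
```

View pics/side5.png

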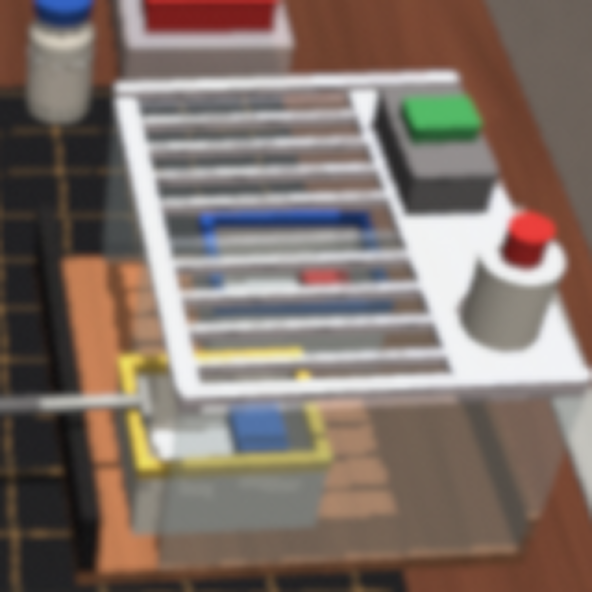

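View pics/top5.png

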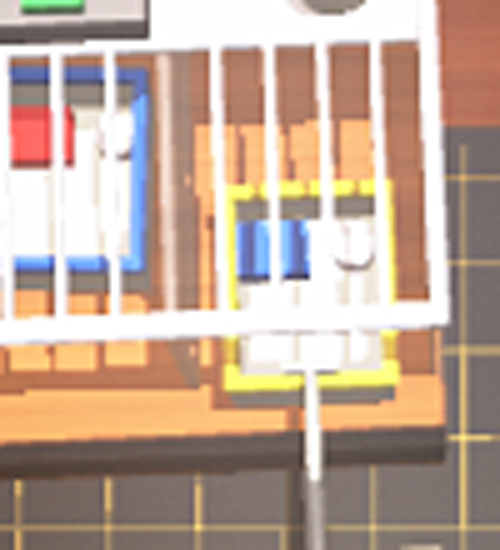

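Run:
```python
from h import *
for u,v in [(224,390),(398,385),(310,387)]: print('box front',ray('top',250+u/5,130+v/5,.072))
t=np.load('pics/top5.npz'); p=t['p']
for u in (255,275,300,326,334): print(u,[int(x) for x in p[208:226,u].sum(-1)])
```

```text
box front [0.61272271 0.07971331 0.072     ]
box front [ 0.61515856 -0.01327928  0.072     ]
box front [0.61421405 0.03373115 0.072     ]
255 [532, 560, 552, 542, 530, 543, 547, 541, 550, 560, 376, 251, 251, 250, 223, 197, 193, 218]
275 [564, 565, 558, 551, 556, 561, 563, 567, 564, 415, 282, 278, 274, 262, 230, 223, 233, 299]
300 [438, 393, 401, 386, 567, 580, 570, 575, 428, 298, 282, 293, 277, 247, 244, 252, 326, 354]
326 [382, 382, 520, 571, 574, 561, 570, 404, 287, 286, 289, 270, 241, 232, 238, 346, 357, 355]
334 [557, 560, 564, 566, 560, 556, 572, 347, 269, 274, 284, 250, 231, 222, 237, 341, 353, 353]
```

Request:
{"fn": "move_arm", "kwargs": {
  "deltas": [
    [[1,0,0,2.5,0.3,0,0],[1,0,0,2.5,0.3,0,0]]
  ]
}}

```text
clock: 11.03
position: [0.4356, 0.0261, 0.0862]
tcp_rot: [0.49, -0.49, -0.51, 0.51]
wrist_force: [2.4, 0.2, 0.1]
gripper_width: 0.0179
```

Request:
{"fn": "move_arm", "kwargs": {
  "deltas": [
    [[1,0,0,2,0,0,0],[1,0,0,2,0,0,0]]
  ]
}}

```text
clock: 11.2
position: [0.4326, 0.026, 0.0865]
tcp_rot: [-0.489, 0.491, 0.51, -0.509]
wrist_force: [3.0, 1.1, -0.0]
gripper_width: 0.0174
```

Request:
{"fn": "move_arm", "kwargs": {
  "deltas": [
    [[1,0,0,2,0,0,0],[1,0,0,2,0,0,0]]
  ]
}}

```text
clock: 11.37
position: [0.4285, 0.0258, 0.0866]
tcp_rot: [-0.489, 0.491, 0.51, -0.509]
wrist_force: [2.4, 0.4, -1.3]
gripper_width: 0.0179
```

Request:
{"fn": "move_arm", "kwargs": {
  "deltas": [
    [[1,0,0,1.5,0,0,0],[1,0,0,1.5,0,0,0]]
  ]
}}

```text
clock: 11.53
position: [0.425, 0.0257, 0.0865]
tcp_rot: [-0.489, 0.491, 0.51, -0.509]
wrist_force: [3.2, -0.6, -1.5]
gripper_width: 0.0178
```

Request:
{"fn": "move_arm", "kwargs": {
  "deltas": [
    [[1,0,0,1.5,0,0,0]]
  ]
}}

```text
clock: 11.62
position: [0.4232, 0.0257, 0.0865]
tcp_rot: [-0.489, 0.491, 0.51, -0.509]
wrist_force: [2.9, 0.0, -0.8]
gripper_width: 0.0174
```

Request:
{"fn": "move_arm", "kwargs": {
  "deltas": [
    [[1,0,0,1.5,0,0,0]]
  ]
}}

```text
clock: 11.7
position: [0.4216, 0.0256, 0.0865]
tcp_rot: [-0.489, 0.491, 0.51, -0.509]
wrist_force: [2.8, 0.1, -0.6]
gripper_width: 0.0179
```

Request:
{"fn": "move_arm", "kwargs": {
  "deltas": [
    [[1,0,0,1,0,0,0]]
  ]
}}

```text
clock: 11.78
position: [0.4203, 0.0255, 0.0865]
tcp_rot: [-0.489, 0.491, 0.51, -0.509]
wrist_force: [2.4, 0.1, -0.7]
gripper_width: 0.0177
```

Request:
{"fn": "move_arm", "kwargs": {
  "deltas": [
    [[1,0,0,1,0,0,0]]
  ]
}}

```text
clock: 11.87
position: [0.4192, 0.0255, 0.0865]
tcp_rot: [-0.489, 0.491, 0.51, -0.509]
wrist_force: [2.7, 0.6, -1.9]
gripper_width: 0.0178
```

Request:
{"fn": "move_arm", "kwargs": {
  "deltas": [
    [[1,0,0,1,0,0,0]]
  ]
}}

```text
clock: 11.95
position: [0.4182, 0.0254, 0.0865]
tcp_rot: [-0.489, 0.491, 0.51, -0.509]
wrist_force: [2.1, -0.1, -0.4]
gripper_width: 0.0178
```

Request:
{"fn": "move_arm", "kwargs": {
  "deltas": [
    [[1,0,0,1,0,0,0]]
  ]
}}

```text
clock: 12.03
position: [0.4178, 0.0254, 0.0867]
tcp_rot: [-0.489, 0.491, 0.511, -0.509]
wrist_force: [6.3, -0.5, -1.4]
gripper_width: 0.018
```

Contact: the pull rose from about 2.5 N to 6.3 N. I'm aiming for about 10 N.

Request:
{"fn": "move_arm", "kwargs": {
  "deltas": [
    [[1,0,0,1,0,0,0]]
  ]
}}

```text
clock: 12.12
position: [0.4178, 0.0254, 0.0869]
tcp_rot: [-0.488, 0.492, 0.511, -0.508]
wrist_force: [7.0, -0.1, -3.0]
gripper_width: 0.018
```

Request:
{"fn": "move_arm", "kwargs": {
  "deltas": [
    [[1,0,0,1,0,0,0]]
  ]
}}

```text
clock: 12.2
position: [0.4178, 0.0254, 0.0871]
tcp_rot: [-0.488, 0.492, 0.512, -0.508]
wrist_force: [5.9, 0.3, -3.3]
gripper_width: 0.0178
```

Request:
{"fn": "move_arm", "kwargs": {
  "deltas": [
    [[1,0,0.3,1.6,0.2,0,0]]
  ]
}}

```text
clock: 12.28
position: [0.4178, 0.0254, 0.0872]
tcp_rot: [-0.488, 0.492, 0.512, -0.508]
wrist_force: [8.7, 0.1, -4.5]
gripper_width: 0.018
```

Request:
{"fn": "move_arm", "kwargs": {
  "deltas": [
    [[1,0,0.3,1.6,0.2,0,0]]
  ]
}}

```text
clock: 12.37
position: [0.4178, 0.0254, 0.0872]
tcp_rot: [-0.488, 0.492, 0.512, -0.508]
wrist_force: [7.8, 0.0, -4.1]
gripper_width: 0.0175
```

Request:
{"fn": "move_arm", "kwargs": {
  "deltas": [
    [[1,0,0.3,2,0.2,0,0]]
  ]
}}

```text
clock: 12.45
position: [0.4178, 0.0254, 0.0873]
tcp_rot: [-0.488, 0.492, 0.512, -0.508]
wrist_force: [9.5, 0.0, -3.9]
gripper_width: 0.018
```

Request:
{"fn": "move_arm", "kwargs": {
  "deltas": [
    [[1,0,0.3,2,0.2,0,0]]
  ]
}}

```text
clock: 12.53
position: [0.4179, 0.0254, 0.0875]
tcp_rot: [-0.488, 0.492, 0.512, -0.508]
wrist_force: [9.3, 0.3, -3.7]
gripper_width: 0.0182
```

Request:
{"fn": "move_arm", "kwargs": {
  "deltas": [
    [[1,0,0.3,2,0.2,0,0]]
  ]
}}

```text
clock: 12.62
position: [0.4178, 0.0254, 0.0876]
tcp_rot: [-0.488, 0.492, 0.512, -0.508]
wrist_force: [8.9, 0.0, -3.3]
gripper_width: 0.018
```

Request:
{"fn": "move_arm", "kwargs": {
  "deltas": [
    [[1,0,0.3,2.2,0.2,0,0],[1,0,0.3,2.2,0.2,0,0],[1,0,0.3,2.2,0.2,0,0]]
  ]
}}

```text
clock: 12.87
position: [0.4179, 0.0254, 0.088]
tcp_rot: [-0.487, 0.493, 0.513, -0.507]
wrist_force: [8.8, -0.1, -4.8]
gripper_width: 0.0178
```

Request:
{"fn": "move_arm", "kwargs": {
  "deltas": [
    [[1,0,0.3,2.2,0.2,0,0],[1,0,0.3,2.2,0.2,0,0],[1,0,0.3,2.2,0.2,0,0]]
  ]
}}

```text
clock: 13.12
position: [0.4179, 0.0254, 0.0884]
tcp_rot: [-0.487, 0.493, 0.513, -0.507]
wrist_force: [10.4, -0.4, -4.3]
gripper_width: 0.0171
```

Request:
{"fn": "move_arm", "kwargs": {
  "deltas": [
    [[1,0,0.3,2.2,0.2,0,0],[1,0,0.3,2.2,0.2,0,0],[1,0,0.3,2.2,0.2,0,0]]
  ]
}}

```text
clock: 13.37
position: [0.4179, 0.0254, 0.0888]
tcp_rot: [-0.486, 0.494, 0.514, -0.506]
wrist_force: [9.9, 1.2, -4.5]
gripper_width: 0.0179
```

Run:
```python
from h import *
s=bot.read_state();print(s['position'],s['clock'], s['wrist_force'],s['moment'],rot(s).as_matrix().round(4))
for n in ['side','top']:
    p,d=bot.grab_frame(n); np.savez('pics/%s6.npz'%n,p=p,d=d); 
    q=p[170:280,330:460] if n=='side' else p[150:240,270:350]
    f=6
    cv2.imwrite('pics/%s6.png'%n,cv2.resize(q,None,fx=f,fy=f,interpolation=cv2.INTER_CUBIC)[:,:,::-1])
s=bot.read_state();print(s['position'],s['clock'], s['wrist_force'])
```

```text
[0.41789235 0.02541345 0.08882247] 13.3667 [ 9.85378091  1.22815639 -4.52912537] [ 0.05176445 -1.23178584  0.01001889] [[-3.980e-02  1.550e-02 -9.991e-01]
 [ 9.992e-01  3.000e-04 -3.980e-02]
 [-3.000e-04 -9.999e-01 -1.550e-02]]
[0.41786786 0.02541732 0.08881997] 13.4667 [ 9.44220477  0.89730875 -4.8006086 ]
```

View pics/side6.png

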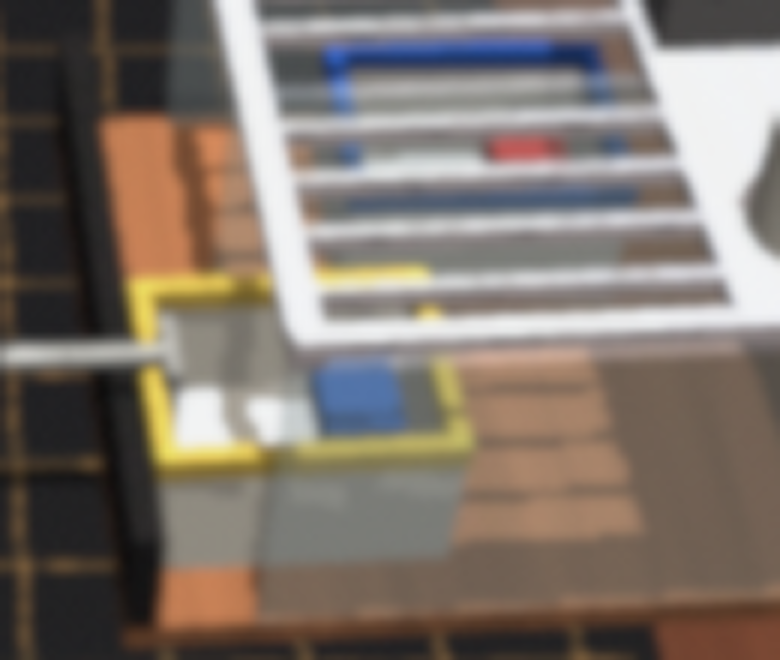

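View pics/top6.png

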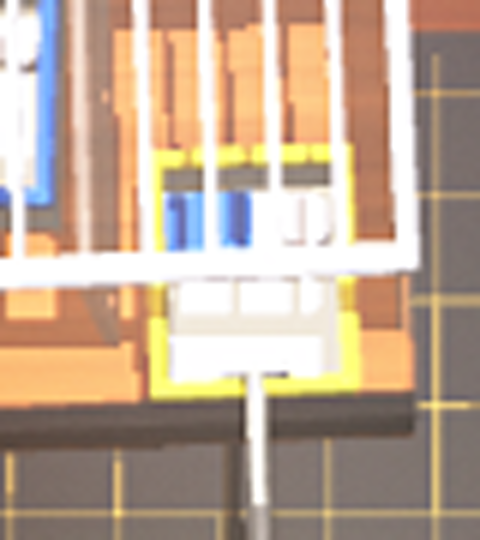

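The box sits flush at the stop, held at 9–10 N (about 7 N over drag) for roughly 1 s. Now I'll unhook: ease forward, then lift.

Request:
{"fn": "move_arm", "kwargs": {
  "deltas": [
    [[1,0,0,0,0,0,0],[1,0,0,-2,0.2,0,0],[1,0,0,-4,0.2,0,0],[1,0,0,-4,0.2,0,0],[1,0,0,-3,0.2,0,0],[1,0,0,0,0,0,0]]
  ]
}}

```text
clock: 13.97
position: [0.4282, 0.0258, 0.0877]
tcp_rot: [0.492, -0.488, -0.508, 0.512]
wrist_force: [0.4, -0.0, -1.4]
gripper_width: 0.018
```

Run:
```python
from h import *
s=bot.read_state();print(s['position'],s['clock'], s['wrist_force'],s['moment'],rot(s).as_matrix().round(4))
```

```text
[0.42815621 0.02577135 0.08773967] 13.9667 [ 0.35488773 -0.00537376 -1.38331205] [0.12512192 0.06837698 0.01998821] [[-3.970e-02 -8.200e-03 -9.992e-01]
 [ 9.992e-01 -7.000e-04 -3.970e-02]
 [-4.000e-04 -1.000e+00  8.200e-03]]
```

Request:
{"fn": "move_arm", "kwargs": {
  "deltas": [
    [[1,0,-4,-0.5,-0.1,0,0],[1,0,-8,-0.5,-0.1,0,0],[1,0,-10,-0.5,-0.1,0,0],[1,0,-10,0,-0.1,0,0],[1,0,-8,0,0,0,0],[1,0,-4,0,0,0,0],[1,0,0,0,0,0,0]]
  ]
}}

```text
clock: 14.55
position: [0.4293, 0.0258, 0.1367]
tcp_rot: [0.49, -0.49, -0.509, 0.51]
wrist_force: [0.5, -0.0, -1.7]
gripper_width: 0.0181
```

Run:
```python
from h import *
s=bot.read_state();print(s['position'],s['clock'], s['wrist_force'],s['moment'],rot(s).as_matrix().round(4))
```

```text
[0.42927026 0.02582998 0.13667   ] 14.55 [ 0.50127216 -0.01833096 -1.7491878 ] [-0.00516273  0.04422823 -0.02370117] [[-3.980e-02 -1.900e-03 -9.992e-01]
 [ 9.992e-01 -5.000e-04 -3.980e-02]
 [-4.000e-04 -1.000e+00  1.900e-03]]
```

Request:
{"fn": "move_arm", "kwargs": {
  "deltas": [
    [[1,0,-2,12,0,0,0],[1,0,-3,18,0,0,0],[1,0,-4,18,0,0,0],[1,0,-4,18,0,0,0],[1,0,-4,8,0,0,0],[1,0,0,0,0,0,0]]
  ]
}}

```text
clock: 15.05
position: [0.348, 0.0225, 0.1536]
tcp_rot: [0.491, -0.489, -0.509, 0.511]
wrist_force: [0.3, -0.4, -0.6]
gripper_width: 0.0178
```

Run:
```python
from h import *
s=bot.read_state();print(s['position'],s['clock'], s['wrist_force'],s['moment'],rot(s).as_matrix().round(4))
for n in ['side','top']:
    p,d=bot.grab_frame(n); np.savez('pics/%s7.npz'%n,p=p,d=d); 
    q=p[150:280,310:460] if n=='side' else p[150:260,260:350]
    f=5
    cv2.imwrite('pics/%s7.png'%n,cv2.resize(q,None,fx=f,fy=f,interpolation=cv2.INTER_CUBIC)[:,:,::-1])
```

```text
[0.34802616 0.02253809 0.15364181] 15.05 [ 0.28609405 -0.41277958 -0.64348047] [0.05272876 0.04040134 0.05219207] [[-3.970e-02 -4.300e-03 -9.992e-01]
 [ 9.992e-01 -6.000e-04 -3.970e-02]
 [-5.000e-04 -1.000e+00  4.300e-03]]
```

View pics/side7.png

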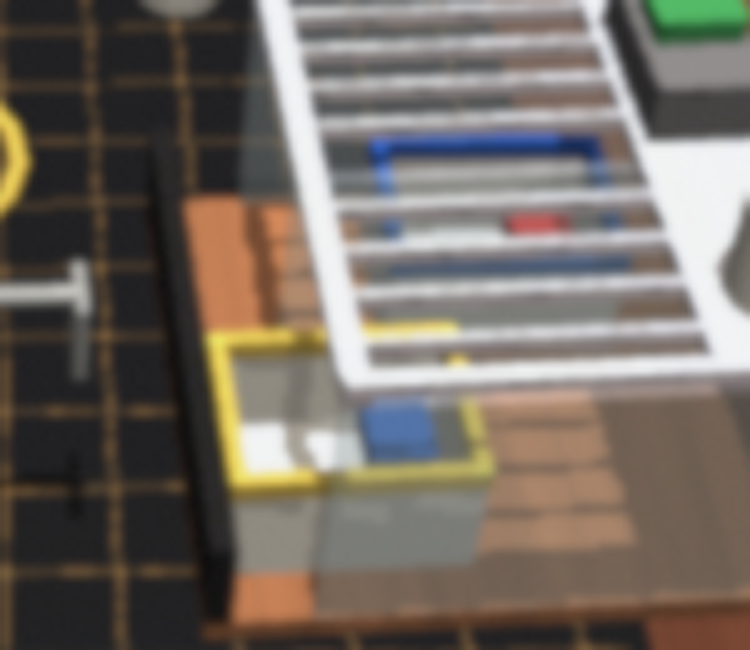

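View pics/top7.png

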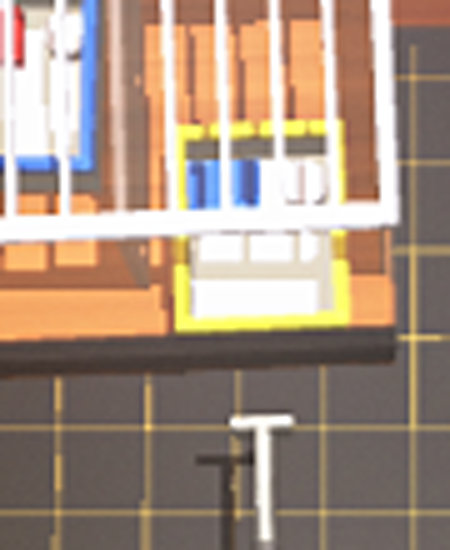

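Run:
```python
from h import *
t=np.load('pics/top7.npz'); p=t['p'].astype(int)
# front rim: sub-pixel lower edge of yellow per column using (R+G-2B)
Y=p[...,0]+p[...,1]-2*p[...,2]
pts=[];st=[]
for u in range(298,328):
    c=np.convolve(Y[205:225,u],[.25,.5,.25],'same'); k=int(np.argmax(c[5:15])+5); pk=c[k]; 
    base=c[k+4]
    j=k
    while c[j]>(pk+base)/2: j+=1
    v=205+j-1+(c[j-1]-(pk+base)/2)/(c[j-1]-c[j]); pts.append(ray('top',u,v,.072))
pts=np.array(pts); f=np.polyfit(pts[:,1],pts[:,0],1); res=pts[:,0]-np.polyval(f,pts[:,1]); print('box front yaw',-np.degrees(np.arctan(f[0])),'x@y.034',np.polyval(f,.034),res.std())
g=p.sum(-1)
for u in list(range(250,292)):
    c=g[206:226,u]; j=int(np.argmin(np.diff(c[:])));  
    top=c[max(0,j-2)]; bot_=c[j+3]; m=(top+bot_)/2; k=max(0,j-2)
    while c[k]>m: k+=1
    v=206+k-1+(c[k-1]-m)/(c[k-1]-c[k]); st.append(ray('top',u,v,.060))
st=np.array(st)
f2=np.polyfit(st[:,1],st[:,0],1); r=st[:,0]-np.polyval(f2,st[:,1]); ok=abs(r)<.003; f2=np.polyfit(st[ok,1],st[ok,0],1)
print('stop rear yaw',-np.degrees(np.arctan(f2[0])),'x@y.034',np.polyval(f2,.034),r.std(),ok.sum())
c=np.array([[0.5905,.0]])
c=ray('top',260+263/5,150+420/5,.152); s=bot.read_state(); print('claw',c,'pred mid',s['position']+rot(s).apply([0,.002,-.1845]))
plan([.40,-.20,.17],-10,1,maxmm=25)
```

```text
box front yaw 2.3553273766515157 x@y.034 0.59178132429874 9.813087755947802e-05
stop rear yaw 2.1907870497740274 x@y.034 0.5942358314130424 0.00021953595049850226 42
claw [0.53194263 0.02860064 0.152     ] pred mid [0.53434123 0.0299642  0.15104628]
clock 15.15 dist 228.8 ang 12.28 n 10 width 0.0180 F [ 0.91  0.08 -1.32]
[[1, -22.4, -1.6, -4.1, -0.02, 1.23, -0.0], [1, -22.4, -1.6, -4.6, -0.02, 1.23, -0.0], [1, -22.2, -1.7, -5.1, -0.01, 1.23, -0.01], [1, -22.1, -1.6, -5.5, -0.02, 1.23, -0.0], [1, -22.0, -1.7, -6.0, -0.01, 1.23, -0.01], [1, -21.9, -1.6, -6.5, -0.02, 1.23, -0.0], [1, -21.7, -1.7, -7.0, -0.01, 1.22, -0.01], [1, -21.6, -1.6, -7.4, -0.02, 1.23, -0.0]]
```

Yaws agree (2.36° against 2.19°), so the box is flush, and the hook has not slipped. Back to the rest.

Request:
{"fn": "move_arm", "kwargs": {
  "deltas": [
    [[1,-15,-2,-3,0,0.8,0],[1,-22,-2,-4,0,1.2,0],[1,-22,-2,-5,0,1.2,0],[1,-22,-2,-6,0,1.2,0],[1,-22,-2,-6,0,1.2,0],[1,-22,-2,-6,0,1.2,0],[1,-22,-2,-7,0,1.2,0],[1,-22,-2,-7,0,1.2,0]]
  ]
}}

```text
clock: 15.82
position: [0.3974, -0.1539, 0.1693]
tcp_rot: [-0.529, 0.53, 0.469, -0.468]
wrist_force: [0.4, -0.1, -1.1]
gripper_width: 0.0176
```

Run:
```python
from h import *
s=bot.read_state();print(s['position'],s['clock'],rot(s).as_matrix().round(4))
plan([.4378,-.2647,.155],-13.27,1,maxmm=22)
```

```text
[ 0.39743855 -0.1539106   0.16925972] 15.8167 [[ 1.210e-01  1.900e-03 -9.926e-01]
 [ 9.926e-01 -4.000e-04  1.210e-01]
 [-1.000e-04 -1.000e+00 -1.900e-03]]
clock 15.82 dist 118.8 ang 6.32 n 6 width 0.0176 F [ 0.37 -0.07 -1.14]
[[1, -17.5, 2.4, -8.9, 0.02, 1.05, -0.0], [1, -17.4, 2.4, -9.2, 0.02, 1.05, -0.0], [1, -17.2, 2.4, -9.6, 0.02, 1.05, -0.0], [1, -17.0, 2.4, -9.9, 0.02, 1.06, -0.0], [1, -16.8, 2.4, -10.1, 0.01, 1.05, -0.0], [1, -16.6, 2.3, -10.5, 0.02, 1.06, -0.0]]
```

Request:
{"fn": "move_arm", "kwargs": {
  "deltas": [
    [[1,-17,2,-9,0,1,0],[1,-17,2,-9,0,1,0],[1,-17,2,-9,0,1,0],[1,-15,2,-9,0,1,0],[1,-10,2,-8,0,0.7,0],[1,-5,2,-5,0,0.5,0],[1,0,0,0,0,0,0],[1,0,0,0,0,0,0]]
  ]
}}

```text
clock: 16.48
position: [0.4419, -0.2545, 0.1545]
tcp_rot: [-0.551, 0.554, 0.442, -0.44]
wrist_force: [0.6, 0.1, -1.3]
gripper_width: 0.0177
```

Run:
```python
from h import *
s=bot.read_state();print(s['position'],s['clock'],rot(s).as_matrix().round(4))
plan([.4378,-.2647,.110],-13.27,1,maxmm=15)
```

```text
[ 0.44185758 -0.25449998  0.1545356 ] 16.4833 [[ 0.2209  0.0054 -0.9753]
 [ 0.9753 -0.0026  0.2209]
 [-0.0013 -1.     -0.0059]]
clock 16.48 dist 45.9 ang 0.62 n 4 width 0.0177 F [ 0.56  0.06 -1.29]
[[1, -2.7, 11.1, 0.5, 0.08, 0.13, -0.02], [1, -2.7, 11.1, 0.5, 0.09, 0.13, -0.02], [1, -2.7, 11.2, 0.4, 0.08, 0.13, -0.02], [1, -2.7, 11.1, 0.4, 0.09, 0.12, -0.01]]
```

Request:
{"fn": "move_arm", "kwargs": {
  "deltas": [
    [[1,-5,10,1,0,0.3,0],[1,-5,10,1,0,0.2,0],[1,-1,8,0,0,0,0],[1,0,0,0,0,0,0],[1,0,0,0,0,0,0]]
  ]
}}

```text
clock: 16.9
position: [0.4359, -0.2629, 0.123]
tcp_rot: [-0.553, 0.555, 0.44, -0.439]
wrist_force: [-0.0, -0.7, -1.1]
gripper_width: 0.018
```

```bash
cat >> h.py <<'E'
def pg(dz=0):
    g=np.load('grasp.npz'); s=bot.read_state(); r=rot(s); q=g['q']; rg=R.from_quat([q[1],q[2],q[3],q[0]])
    print('clock %.2f'%s['clock'],s['position'].round(4),'F',s['wrist_force'].round(1),'shift mm',(r.inv().apply(g['p']+[0,0,dz]-s['position'])*1000).round(1),'rot',np.degrees((r.inv()*rg).as_rotvec()).round(2))
E
python3 - <<'E'
from h import *
pg()
wrist('w8')
for n in ['side']:
    p,d=bot.grab_frame(n); cv2.imwrite('pics/side8.png',cv2.resize(p[290:440,220:410],None,fx=4,fy=4,interpolation=cv2.INTER_CUBIC)[:,:,::-1]); np.savez('pics/side8.npz',p=p,d=d)
E
```

```text
clock 16.90 [ 0.4359 -0.2629  0.123 ] F [-0.  -0.7 -1.1] shift mm [-1.3 51.6 -2. ] rot [-0.14  0.13 -0.12]
```

View pics/w8.png

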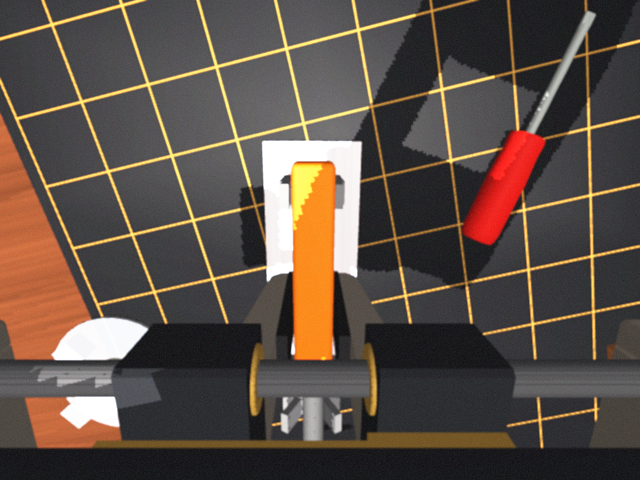

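View pics/side8.png

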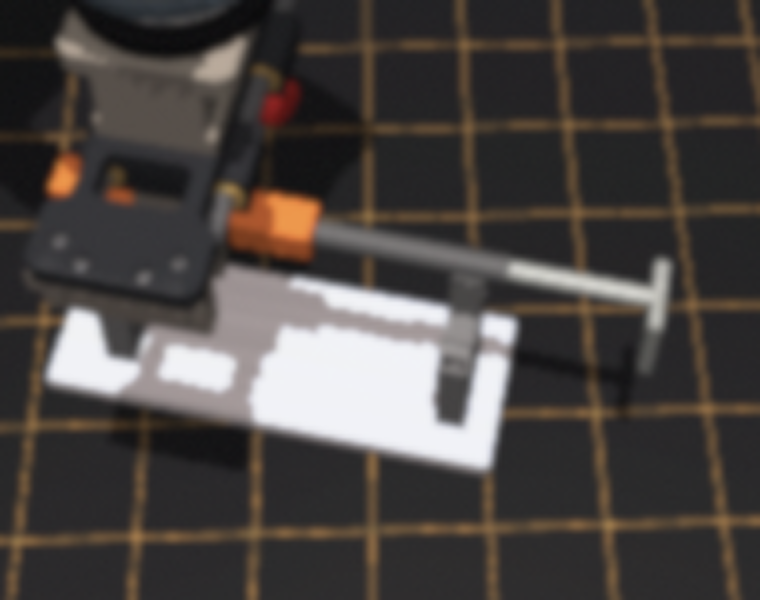

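Run:
```python
from h import *
s=bot.read_state(); r=rot(s)
for d in (.125,.181):
    P=s['position']+r.apply([0,.006,-d]); print(d,P,proj('side',P), ((proj('side',P)[0]-[220,290])*4))
pg(.02)
```

```text
0.125 [ 0.55784706 -0.29135644  0.11791344] [[346.87847335 356.30087782]] [507.51389341 265.20351126]
0.181 [ 0.61238169 -0.30408117  0.11814744] [[381.51202152 362.63115322]] [646.04808608 290.52461288]
clock 17.00 [ 0.4361 -0.2629  0.1234] F [ 0.   0.5 -2.3] shift mm [-1.3 32.  -1.9] rot [-0.13  0.13 -0.12]
```

Request:
{"fn": "move_arm", "kwargs": {
  "deltas": [
    [[1,-1.5,8,-2,-0.1,0.1,-0.1],[1,0,10,0,0,0,0],[1,0,10,0,0,0,0],[1,0,6,0,0,0,0],[1,0,0,0,0,0,0]]
  ]
}}

```text
clock: 17.42
position: [0.439, -0.2652, 0.087]
tcp_rot: [-0.552, 0.556, 0.441, -0.437]
wrist_force: [-0.2, 0.4, -0.9]
gripper_width: 0.0176
```

```bash
python3 -c "
from h import *
pg()"
```

```text
clock 17.42 [ 0.439  -0.2652  0.087 ] F [-0.2  0.4 -0.9] shift mm [ 0.2 15.6  1.5] rot [ 0.14  0.06 -0.06]
```

Request:
{"fn": "move_arm", "kwargs": {
  "deltas": [
    [[1,0,4,1,0.1,0,0],[1,0,4,0.5,0,0,0],[1,0,3,0,0,0,0],[1,0,0,0,0,0,0]]
  ]
}}

```text
clock: 17.75
position: [0.4371, -0.2646, 0.0741]
tcp_rot: [-0.553, 0.555, 0.441, -0.438]
wrist_force: [0.5, 0.6, -0.6]
gripper_width: 0.0179
```

```bash
python3 -c "
from h import *
pg()"
```

```text
clock 17.75 [ 0.4371 -0.2646  0.0741] F [ 0.5  0.6 -0.6] shift mm [ 0.   2.7 -0.7] rot [-0.06  0.06 -0.03]
```

Request:
{"fn": "move_arm", "kwargs": {
  "deltas": [
    [[1,0,1,-0.4,0,0,0],[1,0,1,-0.3,0,0,0],[1,0,0,0,0,0,0]]
  ]
}}

```text
clock: 18.0
position: [0.4379, -0.2648, 0.0723]
tcp_rot: [-0.553, 0.555, 0.441, -0.438]
wrist_force: [-2.1, 0.3, 1.7]
gripper_width: 0.0174
```

```bash
python3 -c "
from h import *
pg()"
```

```text
clock 18.00 [ 0.4379 -0.2648  0.0723] F [-2.1  0.3  1.7] shift mm [0.1 0.9 0.2] rot [-0.05  0.06 -0.04]
```

Request:
{"fn": "move_arm", "kwargs": {
  "deltas": [
    [[1,0,0.6,0,0,0,0],[1,0,0,0,0,0,0]]
  ]
}}

```text
clock: 18.17
position: [0.438, -0.2649, 0.0722]
tcp_rot: [-0.553, 0.556, 0.441, -0.438]
wrist_force: [-1.3, 1.1, 1.9]
gripper_width: 0.0177
```

Run:
```python
from h import *
pg(); s=bot.read_state(); print(s['moment'])
p,d=bot.grab_frame('side'); np.savez('pics/side9.npz',p=p,d=d)
a=np.load('pics/side0.npz')['p']
z=np.hstack([cv2.resize(x[320:420,225:400],None,fx=2.25,fy=4,interpolation=cv2.INTER_CUBIC) for x in (a,p)])
cv2.imwrite('pics/side9.png',z[:,:,::-1])
pg()
```

```text
clock 18.17 [ 0.438  -0.2649  0.0722] F [-1.3  1.1  1.9] shift mm [0.2 0.8 0.3] rot [-0.02  0.06 -0.05]
[0.08422603 0.11316494 0.04468847]
clock 18.22 [ 0.4381 -0.2649  0.0722] F [-1.9  1.2  1.5] shift mm [0.2 0.8 0.3] rot [-0.02  0.06 -0.05]
```

View pics/side9.png

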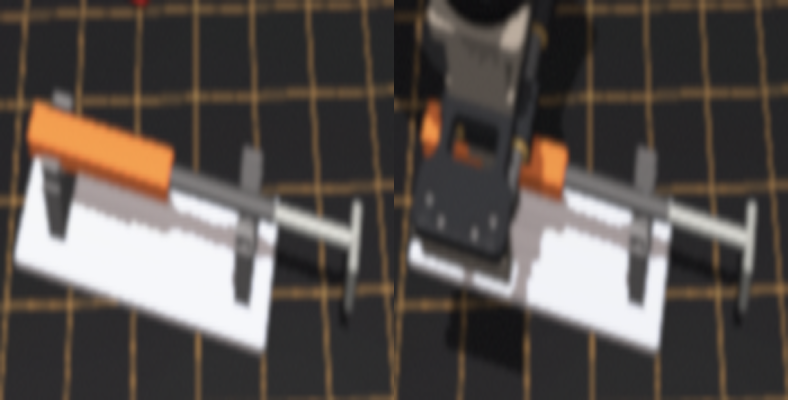

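The hook lies in the rest as in the first picture (claw tip at the same pixel, within about 1 px). One light press, then release.

Request:
{"fn": "move_arm", "kwargs": {
  "deltas": [
    [[1,-0.2,1,0,0,0,0],[0.6,0,0,0,0,0,0],[0.2,0,0,0,0,0,0],[-0.2,0,0,0,0,0,0],[-1,0,0,0,0,0,0],[-1,0,0,0,0,0,0],[-1,0,0,0,0,0,0],[-1,0,0,0,0,0,0]]
  ]
}}

```text
clock: 18.88
position: [0.4393, -0.2658, 0.0717]
tcp_rot: [-0.552, 0.557, 0.441, -0.437]
wrist_force: [0.2, 0.2, -0.2]
gripper_width: 0.0562
```

Request:
{"fn": "move_arm", "kwargs": {
  "deltas": [
    [[-1,0,0,0,0,0,0],[-1,0,0,0,0,0,0],[-1,0,0,0,0,0,0],[-1,0,0,0,0,0,0],[-1,0,0,0,0,0,0],[-1,0,0,0,0,0,0]]
  ]
}}

```text
clock: 19.38
position: [0.4393, -0.2658, 0.0716]
tcp_rot: [-0.552, 0.557, 0.441, -0.437]
wrist_force: [-1.3, 0.4, 0.5]
gripper_width: 0.0916
```

```bash
python3 -c "
from h import *
pg(); wrist('w9')"
```

```text
clock 19.38 [ 0.4393 -0.2658  0.0716] F [-1.3  0.4  0.5] shift mm [0.8 0.2 1.8] rot [ 0.15  0.05 -0.09]
```

View pics/w9.png

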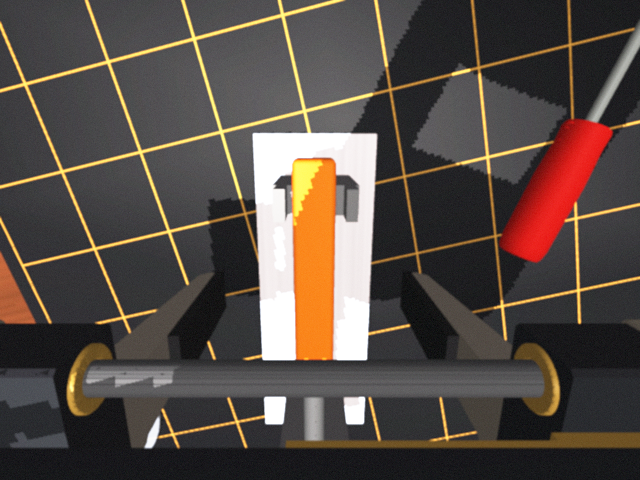

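The hook lies centred in the notches, with the handle-end to plate-edge gap at 25 px, as before the grasp. I'll retreat upward.

Request:
{"fn": "move_arm", "kwargs": {
  "deltas": [
    [[-1,0,-8,0,0,0,0],[-1,0,-20,0,0,0,0],[-1,0,-30,0,0,0,0],[-1,0,-35,0,0,0,0],[-1,0,-35,0,0,0,0],[-1,0,-30,10,0,0,0],[-1,0,-15,10,0,0,0],[-1,0,0,0,0,0,0]]
  ]
}}

```text
clock: 20.1
position: [0.4165, -0.2599, 0.2547]
tcp_rot: [-0.553, 0.555, 0.441, -0.438]
wrist_force: [1.0, 0.2, -0.5]
gripper_width: 0.0919
```

Request:
{"fn": "move_arm", "kwargs": {
  "deltas": [
    [[-1,20,0,15,0,0,0],[-1,35,0,15,0,0,0],[-1,35,0,10,0,0,0],[-1,35,0,0,0,0,0],[-1,30,0,0,0,0,0],[-1,15,0,0,0,0,0],[-1,0,0,0,0,0,0]]
  ]
}}

```text
clock: 20.68
position: [0.4161, -0.0804, 0.2541]
tcp_rot: [-0.552, 0.558, 0.44, -0.435]
wrist_force: [-0.5, 0.0, 0.5]
gripper_width: 0.0917
```

Run:
```python
from h import *
s=bot.read_state();print(s['position'],s['clock'])
ims=[]
for n in ['side','top']:
    p,d=bot.grab_frame(n); np.savez('pics/%s10.npz'%n,p=p,d=d); a=np.load('pics/%s0.npz'%n)['p']
    cv2.imwrite('pics/%s10.png'%n,p[:,:,::-1])
    w=(slice(330,410),slice(225,395)) if n=='side' else (slice(195,310),slice(395,455))
    f=4
    z=np.vstack([cv2.resize(x[w],None,fx=f,fy=f,interpolation=cv2.INTER_CUBIC) for x in (a,p)]) if n=='side' else np.hstack([cv2.resize(x[w],None,fx=f,fy=f,interpolation=cv2.INTER_CUBIC) for x in (a,p)])
    cv2.imwrite('pics/c%s10.png'%n,z[:600,:800,::-1])
```

```text
[ 0.41611557 -0.0803953   0.25406184] 20.6833
```

View pics/cside10.png

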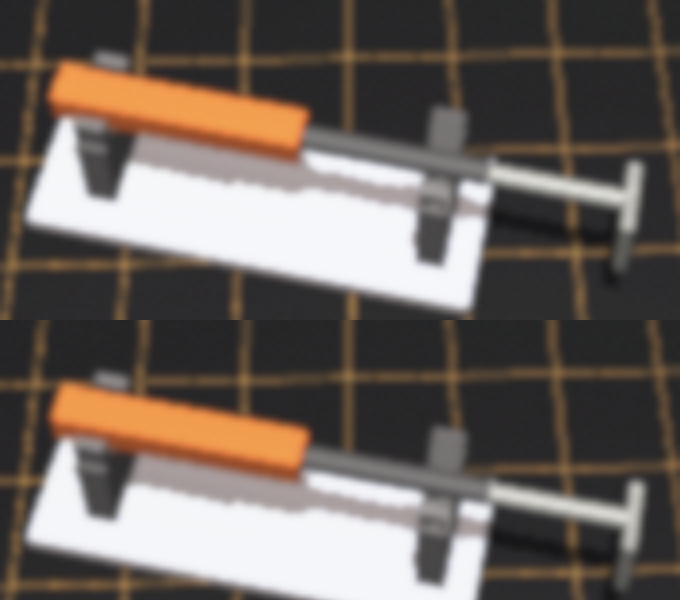

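View pics/ctop10.png

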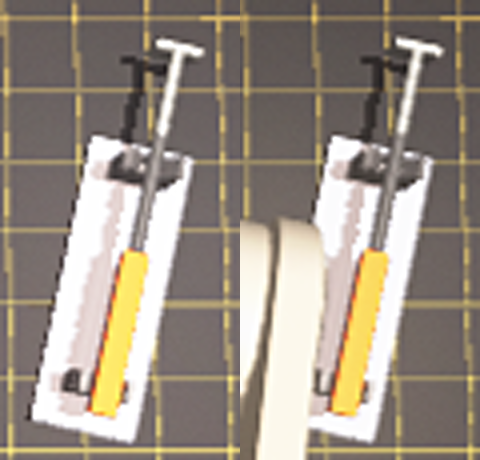

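View pics/top10.png

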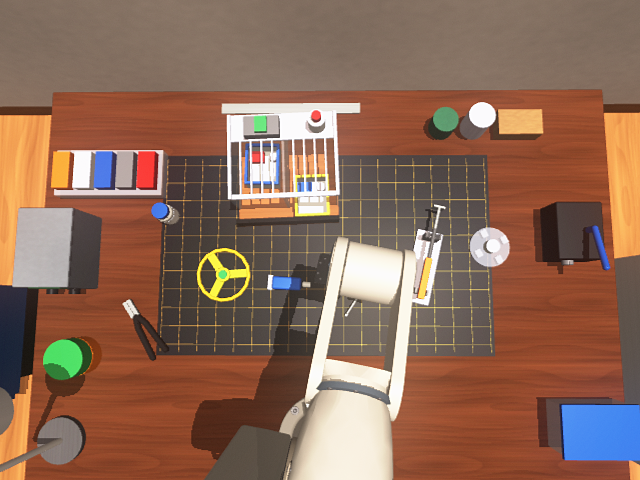

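View pics/side10.png

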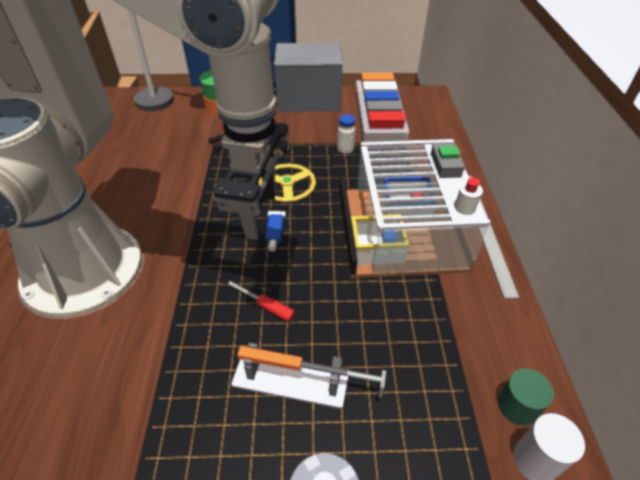

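Both views show the hook lying as it did at the start, the box flush at the stop, and everything else unmoved. I'm handing in.

```bash
python3 -c "
from workcell import bot
print(bot.hand_in()); s=bot.read_state(); print(s['clock'],s['wrist_force'])"
```

```text
the job is handed in; nothing more can be done
None
the job is handed in; nothing more can be done
```

I took the hook from its rest and dragged the yellow box against the stop strip. I snugged it there, unhooked, laid the hook back, and handed in at about 20.8 s.

- **Pull:** Sliding the box took about 2.6 N. At the stop I held 8.8–10.4 N, about 6–8 N above the sliding pull, for roughly 1 s. The highest reading on the box was 10.4 N.
- **Flush and square:** After unhooking, the top view gave the box front's yaw as 2.4° against 2.2° for the stop. The front edge read 2 mm past the stop's rear face, which is impossible physically and is about the size of the camera calibration error. I take it as flush.
- **Hook on its rest:** It matches the first pictures to within about a pixel in the side and top views, and the grip is open and clear.
- **Other things:** The blue box and the other things on the bench look unmoved in the last pictures. The arm covered part of the screwdriver in the last top view, but the side view shows it in place.

One small disagreement: while lowering the hook, the rest took up load about 1 mm above the grasp height. The hook settled when I released it, and the last pictures show no difference.

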